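Kettle on the gas ring, knob on its D-shaft, pressed and held in

ROBOT

A 7-joint arm with a two-finger parallel gripper is mounted at the origin on a cart in front of the work surface, level with it; the furniture and walls round the work are solid. World frame = base frame: x ahead of the robot, y to its left, z up, the work surface at z = 0. Lengths are in m, angles in rad, forces in N, time in s.
With the tool pointing down it reaches from about 0.4 to 0.85 m from the base axis. Payload 4.5 kg.
Tool frame: the origin (TCP) lies midway between the tips of the shut fingers; the grasp point (between the pads) lies 19 mm behind it; z points along the fingers, x is the direction in which the jaws open and shut, and the axes are right-handed (so a half turn about z gives the same grasp; the last joint's range is limited). The gripper opens to 85 mm and grips with 20 to 120 N. Pads are 22 mm wide; open, the fingers measure 114 mm over their backs; the gripper's body (76 mm by 85 mm) begins 54 mm behind the grasp point. The pads swing forward as they close: fully open they stand 13 mm farther back than shut.
Start: joints at [1.189, 0.689, -0.195, 1.565, 0.157, 0.902, -0.215], TCP at [0.252, -0.572, 0.21] pointing down, gripper open.
Joint ranges: [-3.01, 3.01], [-0.46, 2.08], [-1.47, 1.51], [0.13, 2.56], [-1, 4.14], [0.04, 2.09], [-2.66, 2.66]. Speed limits (rad/s): [2.57, 2.57, 3.14, 3.14, 3.14, 3.14, 3.14].

INTERFACE

Orientations are given as a rotation vector (axis times angle).
In Python, from plant import * gives the robot as it stands.
- The arm moves only by the tool move_arm, never from a script. Its argument "rows" is a list of rows, each an object of numbers: "ax", "ay", "az": the turn, a rotation vector about the tool's x, y, z in degrees; "dx", "dy", "dz": the shift along the tool's x, y, z in mm; "gripper": the opening, from 0 (shut) to 1 (fully open). A call has 1 to 10 rows; each row is the pose to reach, as a shift and turn from the pose measured when the call began, along the tool's axes at that moment; what a row does not reach only later rows make up. A row lasts 1/8 s, in which the tool goes at most 62.5 mm and 10.7 degrees, less where a joint would pass 70% of its speed; a pose out of reach is approached as far as the arm can. A call with a gripper value outside its range is refused whole. The fingers move at their own pace and stop on an object; "newtons" is the grip in N (left out, the last holds). Time passes only in rows, so rows that repeat a pose let the fingers close. It gives the time, the measured TCP pose, the force and the opening at its end, in the units of the state.
- read_state(): the state, without advancing time (a new reading comes with each control period).
- capture(name): name is "side" or "top"; returns a dict with "color" (420x560x3 uint8, red, green, blue), "fx", "fy", "cx", "cy" (pixels), "dist" ([k1, k2, p1, p2, k3] as OpenCV has them; the pictures are not rectified), "extrinsics" (4x4, takes a point from camera to world coordinates). Camera axes: x right, y up, looking along -z (the intrinsics and any distortion apply to the point x, -y, -z); pixel columns grow to the right and rows downward; lengths in m; the calibration is good to about 2 mm. A picture is of the moment at which its call begins. There is no depth.
- sign_off(): hands the job in, once; it reports no verdict.
Trained networks look in the newest picture that a camera, given by its name, has taken for a name from the list of things; names that differ only in an ending like _2 or _b are one class to them, and where a whole thing is asked for, a point or a joint stands for the part that bears it (a point fixed in the world has none). Each returns a list of dicts, best first, with "p" (0 to 1); they miss things now and then, are a little off and sometimes report something else, mostly with a low value. They report only what shows in the picture. A call takes as long as a camera call. They do not tell look-alikes from the thing itself.
- search_frame(camera, name): "rect" ([centre column, centre row, width, height] in pixels, round what is visible of it).
- outline_of(camera, name): "region" (420x560 bool, what is visible of it) and "rect" ([centre column, centre row, width, height] in pixels, round what is visible of it).
The state is a dict: "time": time; "qpos": joint angles; "dq": joint speeds; "joint_torque": joint torques, N m; "position": TCP position; "eef_rot": TCP orientation; "ft_force": force on the tool from outside, world axes, zero at the start; "ft_torque": the same for the moment, N m; "finger_gap": finger opening in m.
Only numpy, scipy, OpenCV 4.12 (cv2) and the standard library are available. Lean on these libraries where they do the work, as an engineer would, in place of code of your own. Each camera call takes 0.05 s, during which the arm holds its last target.

TASK

Set the blue kettle upright in the middle of the stove's pan support and let go of it. Then push the loose white knob fully home on the stove's D-shaped control shaft, with its black pointer line in the direction of the shaft's flat (white tick on the collar; the red tick is opposite), press knob and shaft all the way down against the spring and finish while still holding them pressed down, without letting go. Keep the kettle upright on its way, and leave the tea light and the tin where they are.

Things in the scene. Friction and masses are not known exactly. Their poses are not given: they have to be found in the camera images.
- kettle_handle (a point): Centre of the grip of a small blue stove-top kettle (loose). The grip is a level black bar 76 mm long (along this point's x), 16 mm thick (y), 18 mm tall, its centre 136 mm above the kettle's underside, on the kettle's axis; 35 mm are free between it and the lid button below. x points to the spout, z up.
- kettle_base (a point): Centre of the kettle's underside, straight below the grip; same axes as kettle_handle.
- kettle: The same kettle, about 0.3 to 0.45 kg: body 110 mm in diameter, 145 mm high in all, spout tip 82 mm from the axis. Origin at the centre of its underside, x to the spout, z up.
- pan_rest (a point): Middle of the stove's pan support: four dark radial bars (26 to 76 mm from the middle), at the height of their tops, 84 mm above the worktop; the kettle's underside is to stand here. The stove is a fixed box 200 (x) by 320 (y) by 58 mm high, turned a little; this point has its axes: x away from the robot, y left. Burner on its left part, control panel on its right.
- knob_centre (a point): Centre of the loose white knob, 18 mm above its underside. It lies underside down on the worktop. The knob is a bar 51 mm long (x), 24 mm wide (y, flat sides to grip), 36 mm high, on a round skirt 49 mm in diameter, 3 mm high. x points to the end with the black pointer line (on the top and down that end); z up.
- knob: The same knob (0.05 kg); origin at the centre of its underside, same axes. In the underside, on the axis, is a D-shaped bore 20 mm deep, 15.1 mm in diameter, with the flat 3.9 mm from the axis on the +x (pointer) side.
- shaft_seat (a point): Centre of the top of the black collar (40 mm across) at the foot of the brass D-shaft on the stove's panel, 12 mm above the panel (70 above the worktop) when not pressed; moves with the shaft. The shaft rises 18 mm above it, 14 mm across, its flat 3.5 mm from the axis on the +x side, top chamfered 1.3 mm. x (white tick on the collar, red tick opposite) is at a random angle; z up.
- valve_shaft (a joint): How far the shaft is pushed down, m: 0 free (up), 0.008 at the stop. Sprung: 3 N to start, 8 N at the stop; comes up when let go. It does not turn. Fully home, the knob's underside rests on the collar (knob_centre 18 mm above shaft_seat) and the bore allows at most about 10 degrees of twist either way.
- tea_light: Tea light, bystander, 38 mm across, 17 mm high; origin at the centre of its underside.
- tin: Small blue tin, bystander, 58 mm across, 72 mm high; origin at the centre of its underside.
There are look-alikes about, which are no part of the job. Of the things like the knob, leave any that is green; of the rest the larger one is meant.

How it is judged:
On the way, in this order (a step that is already met when the one before it is completed fails the run):
1. the kettle stands upright in the middle of the pan support, released (horizontal distance between kettle_base and pan_rest below 0.018 m and z of kettle_base in the frame of pan_rest between -0.004 and 0.004 m and angle between kettle_base's own z axis and vertical below 0.08 rad and contact force between the fingers and kettle below 0.1 N), for 0.3 s.
2. the knob is fully home on the D-shaft, pointer along the flat (z of knob_centre in the frame of shaft_seat between 0.0155 and 0.0205 m and horizontal distance between knob_centre and shaft_seat below 0.004 m and angle between the x axis of knob_centre and the x axis of shaft_seat, either way round below 0.3 rad and angle between knob_centre's own z axis and vertical below 0.12 rad), for 0.2 s.
At the end, for the whole second after the job is handed in: Kettle upright and released on the pan support, axis within 18 mm of its middle; knob home on the shaft (within 2.5 mm of the collar, pointer within 17 degrees of the flat); shaft pressed down more than 6 of its 8 mm, fingers still holding or pressing the knob (all of step 1 and all of step 2 and value of joint valve_shaft above 0.006 m and contact force between the fingers and knob above 1.5 N); the arm keeps its last pose, push and grip.
It fails at once if the kettle is tipped (angle between kettle_base's own z axis and vertical above 0.6 rad).
It fails at once if the tea light is moved from its place (distance of tea_light from where it was at the start of the episode above 0.03 m).
It fails at once if the tin is moved from its place (distance of tin from where it was at the start of the episode above 0.03 m).
It also fails if it takes over 48 s, if anything falls off the work surface, if the arm or the gripper's body presses on something with over 40 N, if the wrist force passes 120 N, or if a joint passes its speed limit or range.

## Working session

There is one attempt and no reset: what is moved stays moved. The work goes in short steps, Python scripts to look and compute and a tool call to move; the robot and the scene stay as the last step left them, time stands still between calls to the robot, and variables do not carry over. Pictures are saved under pics/ and viewed, and the job is handed in when it is done.

Besides the shell and the picture viewer there is one more tool, called by a JSON object that holds its "fn" and its "kwargs", one argument or row to a line. move_arm: Moves the arm, as the interface text tells. Its arguments: {"type":"object","properties":{"rows":{"type":"array"},"newtons":{"type":"number"}},"required":["rows"]}

```bash
ls; mkdir -p pics; python3 - <<'E'
from plant import *
import cv2,json
s=read_state();print(s)
for n in("side","top"):
    c=capture(n);cv2.imwrite(f"pics/{n}0.png",c["color"][:,:,::-1])
    print(n,c["fx"],c["fy"],c["cx"],c["cy"],c["dist"]);print(c["extrinsics"])
    for t in("kettle","knob","tea_light","tin","valve_shaft","shaft_seat","kettle_handle"):
        try: print(t,[( [round(float(v)) for v in d["rect"]],round(float(d["p"]),2)) for d in search_frame(n,t)])
        except Exception as e: print(t,e)
E
```

```text
pics
{'time': 0.0, 'qpos': array([ 1.18879303,  0.68997657, -0.19450565,  1.56637938,  0.15734467,
        0.90250654, -0.2151161 ]), 'dq': array([-1.48503164e-03,  2.83060356e-04,  1.40853571e-03,  9.40467686e-05,
       -5.25702221e-05,  1.87359563e-03, -6.97945685e-05]), 'joint_torque': array([-2.18930754e-04, -5.39615929e+01, -1.26624037e+00, -1.58547539e+01,
        9.19685292e-03,  9.52036644e-03, -1.53441633e-07]), 'position': array([ 0.25210151, -0.57112848,  0.2093791 ]), 'eef_rot': array([-2.63147932e+00,  1.71448590e+00,  2.60795043e-03]), 'ft_force': array([ 0.14860054, -0.42632727,  0.9862912 ]), 'ft_torque': array([0.00456896, 0.02389759, 0.06557154]), 'finger_gap': 0.08523057345826505}
side 434.3349038449896 434.3349038449896 283.31680968514206 209.28554306329335 [-0.02991073  0.          0.          0.          0.        ]
[[ 0.83745761  0.21360248 -0.50302956  0.09287195]
 [-0.5460691   0.3637057  -0.75466993 -0.56181203]
 [ 0.02175535  0.90669297  0.42122982  0.45873088]
 [ 0.          0.          0.          1.        ]]
kettle [([216, 203, 63, 76], 0.59)]
knob [([
[... 325 characters left out ...]
.88)]
top 478.00980435537514 478.00980435537514 272.5903182131002 205.5966782357925 [-0.17128124  0.          0.          0.          0.        ]
[[ 0.01775897  0.98697693 -0.1598786   0.37305664]
 [-0.99982722  0.01665195 -0.00826132  0.08183991]
 [-0.00549144  0.15999769  0.98710211  1.21127055]
 [ 0.          0.          0.          1.        ]]
kettle [([213, 252, 46, 58], 0.67)]
knob [([364, 248, 19, 18], 0.66), ([314, 229, 19, 17], 0.64), ([331, 258, 17, 18], 0.59)]
tea_light [([290, 262, 18, 12], 0.49), ([213, 251, 47, 59], 0.19)]
tin [([197, 180, 26, 30], 0.93)]
valve_shaft [([354, 173, 12, 15], 0.72)]
shaft_seat [([358, 172, 14, 16], 0.56)]
kettle_handle [([213, 251, 48, 56], 0.68)]
```

```bash
python3 - <<'E'
import cv2
for n,(x0,y0,x1,y1) in dict(side=(160,130,440,345),top=(170,90,410,290)).items():
    im=cv2.imread(f"pics/{n}0.png")
    c=im[y0:y1,x0:x1]; f=800/(x1-x0); f=min(f,600/(y1-y0)); cv2.imwrite(f"pics/{n}0c.png",cv2.resize(c,None,fx=f,fy=f,interpolation=cv2.INTER_CUBIC)); print(f)
E
```

```text
2.7906976744186047
3.0
```

View pics/side0.png

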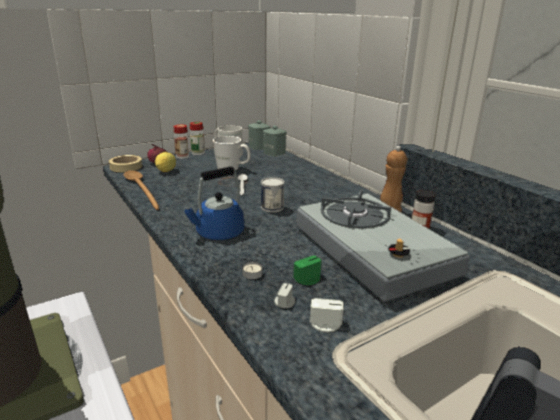

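View pics/top0.png

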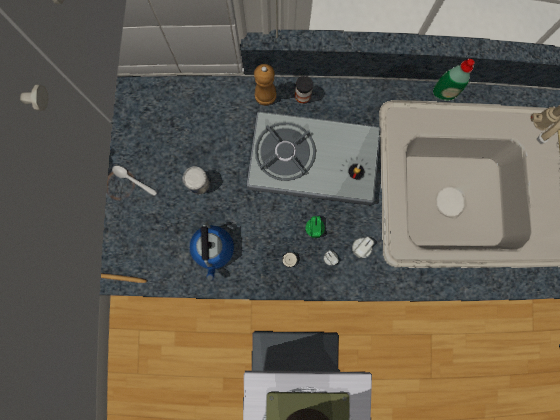

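View pics/side0c.png

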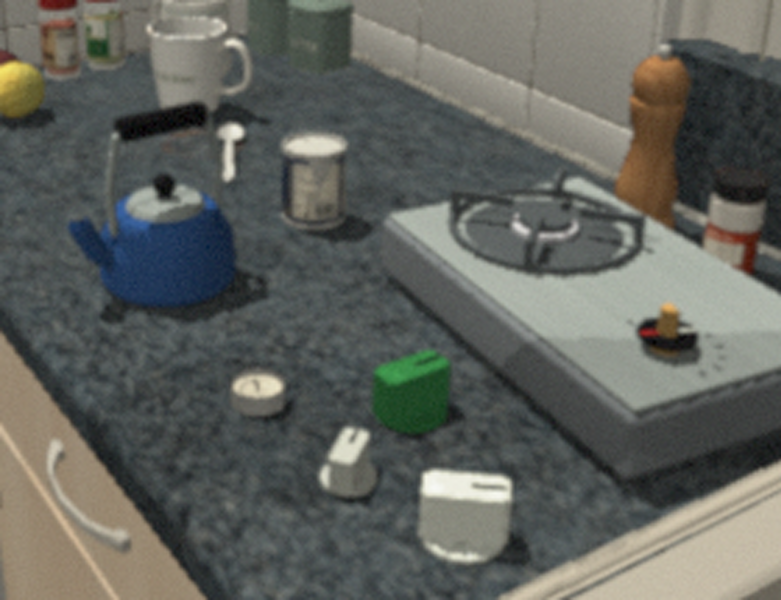

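View pics/top0c.png

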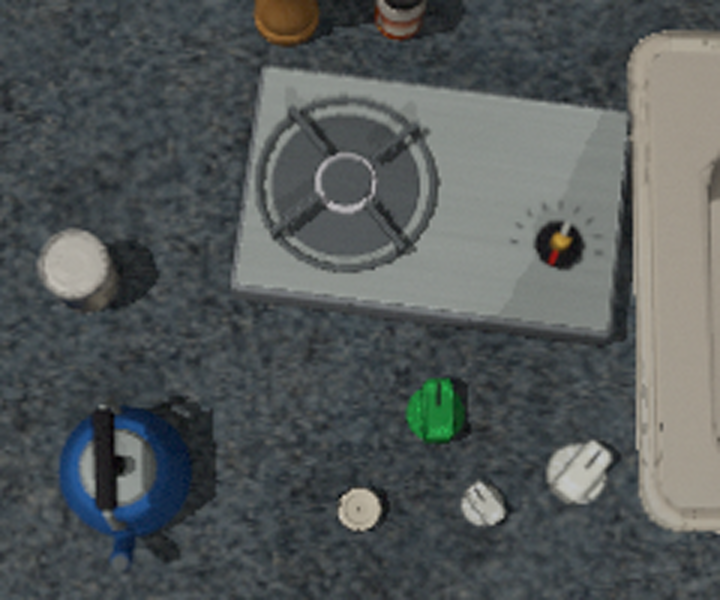

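```bash
cat > h.py <<'E'
import cv2,numpy as np
def zoom(name,cam,x0,y0,x1,y1):
    im=cv2.imread(f"pics/{cam}.png"); c=im[y0:y1,x0:x1]
    f=min(800/(x1-x0),600/(y1-y0)); f=int(f)
    z=cv2.resize(c,None,fx=f,fy=f,interpolation=cv2.INTER_CUBIC)
    for i in range(x0,x1):
        if i%10==0: cv2.putText(z,str(i),(int((i-x0+.5)*f)-10,10),0,.35,(0,255,255),1); cv2.line(z,(int((i-x0+.5)*f),12),(int((i-x0+.5)*f),z.shape[0]),(0,255,255) ,1) if i%10==0 else 0
    for j in range(y0,y1):
        if j%10==0: cv2.putText(z,str(j),(0,int((j-y0+.5)*f)+4),0,.35,(0,255,255),1); cv2.line(z,(22,int((j-y0+.5)*f)),(z.shape[1],int((j-y0+.5)*f)),(0,255,255),1)
    cv2.imwrite(f"pics/{name}.png",z)
def proj(c,P):
    P=np.atleast_2d(P).astype(float); E=np.array(c["extrinsics"]); q=(P-E[:3,3])@E[:3,:3]
    q=q*[1,-1,-1]; K=np.array([[c["fx"],0,c["cx"]],[0,c["fy"],c["cy"]],[0,0,1]])
    return cv2.projectPoints(q,np.zeros(3),np.zeros(3),K,np.array(c["dist"],float))[0][:,0]
def ray(c,uv):
    K=np.array([[c["fx"],0,c["cx"]],[0,c["fy"],c["cy"]],[0,0,1]]); E=np.array(c["extrinsics"])
    u=cv2.undistortPoints(np.array([[uv]],float),K,np.array(c["dist"],float))[0,0]
    d=E[:3,:3]@np.array([u[0],-u[1],-1]); return E[:3,3],d/np.linalg.norm(d)
def onz(c,uv,z):
    o,d=ray(c,uv); return o+d*(z-o[2])/d[2]
def tri(*cu):
    A=0;b=0
    for c,uv in cu:
        o,d=ray(c,uv);M=np.eye(3)-np.outer(d,d);A=A+M;b=b+M@o
    p=np.linalg.solve(A,b)
    return p,[float(np.linalg.norm((np.eye(3)-np.outer(d,d))@(p-o))) for o,d in (ray(c,uv) for c,uv in cu)]
E
python3 - <<'E'
from h import *
zoom("zt_k","top0",180,215,250,285)
zoom("zs_k","side0",180,160,260,245)
zoom("zt_s","top0",245,105,385,205)
zoom("zs_s","side0",290,185,470,295)
zoom("zt_n","top0",300,210,390,275)
zoom("zs_n","side0",265,250,355,340)
E
```

```text
(no output)
```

View pics/zt_k.png

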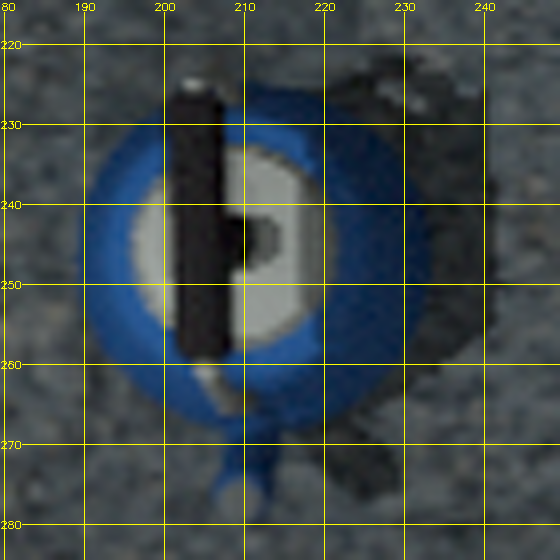

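View pics/zs_k.png

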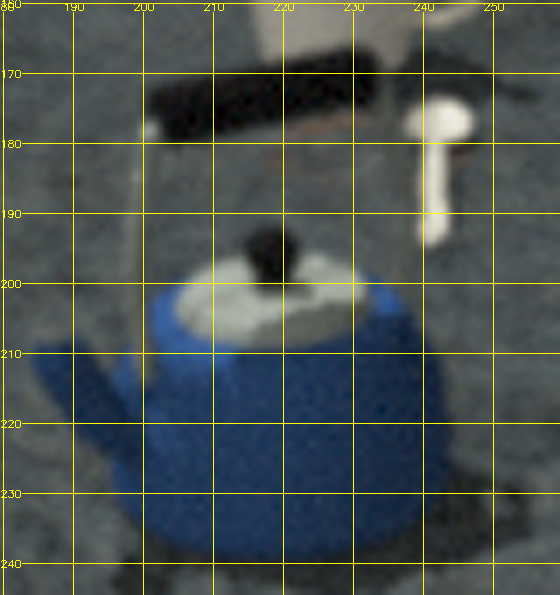

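View pics/zt_s.png

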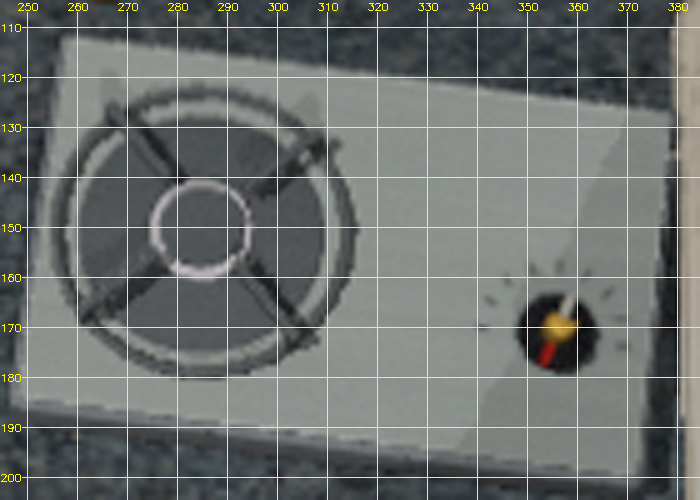

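View pics/zs_s.png

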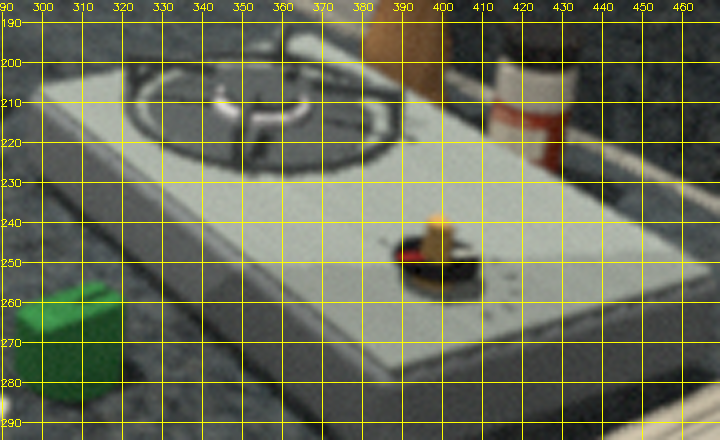

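View pics/zt_n.png

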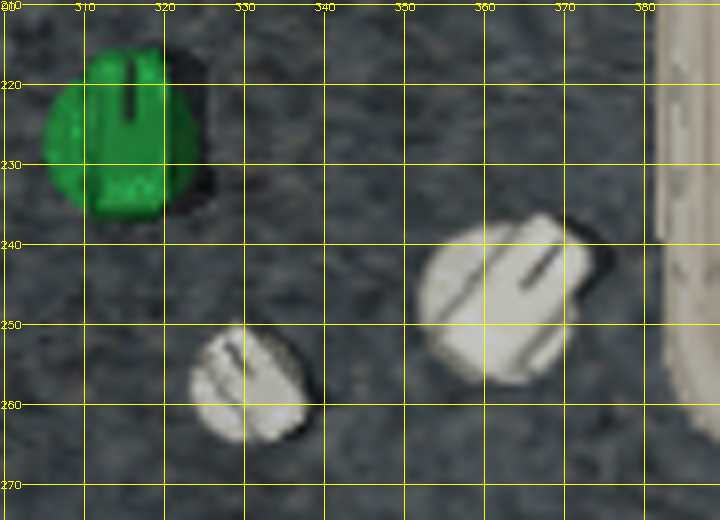

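View pics/zs_n.png

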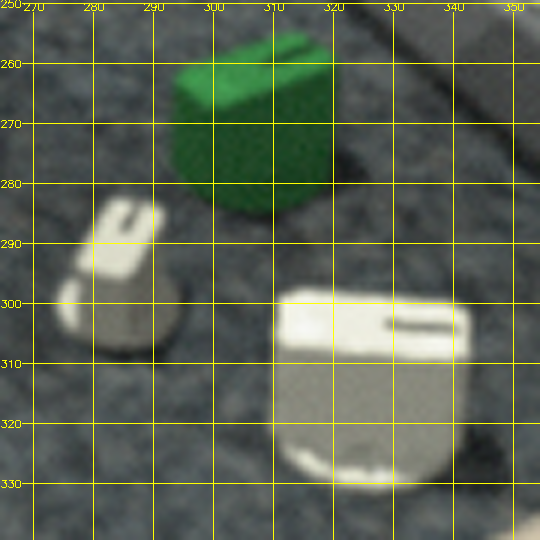

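```bash
cat > fit.py <<'E'
from plant import *
from h import *
from scipy.optimize import least_squares, minimize
cs,ct=capture("side"),capture("top")
R=lambda a:np.array([[np.cos(a),-np.sin(a),0],[np.sin(a),np.cos(a),0],[0,0,1]])
E
python3 - <<'E'
from fit import *
# handle
for nm,a,b in(("hc",(217.3,173),(204.9,242.3)),("lidbutton",(218.5,194),(210.5,244.8)),("knobtop",(326.8,303.3),(363,247)),("shafttop",(398.6,239),(357,169.5))):
    print(nm,tri((cs,a),(ct,b)))
e1=onz(ct,(204.2,226),.14);e2=onz(ct,(205.2,259),.14);print("ends",e1,e2,np.linalg.norm(e1-e2),np.arctan2(*(e2-e1)[[1,0]]))
cor=[(258,112),(378.7,127),(372.5,200.5),(248.2,184.5)]
C=np.array([onz(ct,c,.058) for c in cor]);print(C, np.linalg.norm(np.diff(C,axis=0),axis=1))
Cs=np.array([onz(cs,c,.058) for c in [(365,193),(467,252),(388,279.5),(299,209)]]);print(Cs)
for z in(.075,.084):
  T=np.array([onz(ct,c,z) for c in [(267,125),(313,133),(307,173),(262,168)]]);print(T.mean(0));print(T)
# tick
w=onz(ct,(359,163.5),.07);r=onz(ct,(353.2,177),.07);print("tick",w,r,(w+r)/2,np.degrees(np.arctan2(*(w-r)[[1,0]])))
ws=onz(cs,(409.5,247.5),.07);rs=onz(cs,(389,248.5),.07);print(ws,rs,np.degrees(np.arctan2(*(ws-rs)[[1,0]])))
# knob fit with masks
def mask(c,x0,y0,x1,y1,thr):
    g=c["color"].min(2).astype(float);m=np.zeros(g.shape,np.uint8);m[y0:y1,x0:x1]=g[y0:y1,x0:x1]>thr;return m
ms=mask(cs,305,292,348,336,85);mt=mask(ct,348,232,379,262,85)
th=np.linspace(0,2*np.pi,40)
def parts(x,y,z,a):
    bx=np.array([[sx*25.5,sy*12,h] for sx in(-1,1) for sy in(-1,1) for h in(3,36)])/1e3
    sk=np.array([[24.5*np.cos(t),24.5*np.sin(t),h] for t in th for h in(0,3)])/1e3
    return [p@R(a).T+[x,y,z] for p in(bx,sk)]
S=8
def ren(c,p,shape):
    out=np.zeros(shape,np.float32)
    big=[ ]
    for q in p:
        u=proj(c,q);hl=cv2.convexHull(u.astype(np.float32))
        m=np.zeros((shape[0],shape[1]),np.uint8);cv2.fillPoly(m,[np.round(hl*256).astype(np.int32)],255,lineType=cv2.LINE_AA,shift=8);out=np.maximum(out,m/255.)
    return out
def cost(v):
    p=parts(v[0],v[1],0,v[2])
    return sum(((ren(c,p,m.shape)-cv2.GaussianBlur(m.astype(np.float32),(3,3),.5))**2).sum() for c,m in((cs,ms),(ct,mt)))
k=tri((cs,(326.8,303.3)),(ct,(363,247)))[0]
best=min((minimize(cost,[k[0],k[1],a],method="Nelder-Mead",options=dict(initial_simplex=[[k[0],k[1],a],[k[0]+.005,k[1],a],[k[0],k[1]+.005,a],[k[0],k[1],a+.2]])) for a in(-.5,-.8,-1.1)),key=lambda r:r.fun)
print(best.x,best.fun,ms.sum(),mt.sum(),np.degrees(best.x[2]))
E
```

```text
hc (array([0.45928773, 0.24318522, 0.13516376]), [0.0014176267914612363, 0.00141762679146127])
lidbutton (array([0.45718609, 0.2366129 , 0.0892927 ]), [0.0016401607484861005, 0.001640160748486018])
knobtop (array([ 0.46418809, -0.13422266,  0.03514239]), [0.0007358220773807116, 0.0007358220773807661])
shafttop (array([ 0.64524697, -0.11019305,  0.08922307]), [0.0019104424811504214, 0.0019104424811503538])
ends [0.49714022 0.2448747  0.14      ] [0.42262986 0.23986032 0.14      ] 0.07467889613144989 -3.0743961954119374
[[ 0.8002742   0.13286676  0.058     ]
 [ 0.76684567 -0.1747104   0.058     ]
 [ 0.5767245  -0.1544624   0.058     ]
 [ 0.61149665  0.15252789  0.058     ]] [0.30938839 0.19119635 0.3089533 ]
[[ 0.79236594  0.13432911  0.058     ]
 [ 0.76235972 -0.17324004  0.058     ]
 [ 0.57037611 -0.16047188  0.058     ]
 [ 0.60199431  0.13990254  0.058     ]]
[0.69748181 0.05774226 0.075     ]
[[ 0.76002107  0.10886861  0.075     ]
 [ 0.74122335 -0.00565475  0.075     ]
 [ 0.63901416  0.00889113  0.075     ]
 [ 0.64966865  0.11886404  0.075     ]]
[0.69491215 0.05793313 0.084     ]
[[ 0.75695606  0.10865452  0.084     ]
 [ 0.73830723 -0.00496173  0.084     ]
 [ 0.63690761  0.00946894  0.084     ]
 [ 0.6474777   0.11857079  0.084     ]]
tick [ 0.66677422 -0.12004352  0.07      ] [ 0.63231875 -0.10512441  0.07      ] [ 0.64954649 -0.11258397  0.07      ] -23.412453407513283
[ 0.66483519 -0.1191903   0.07      ] [ 0.62987818 -0.102297    0.07      ] -25.792593070825998
[ 0.46415442 -0.13514575 -0.72949828] 95.4592921027956 1120 357 -41.79717266915467
```

```bash
cat > ov.py <<'E'
from fit import *
def overlay(x,y,yaw,kx,ky,kyaw,px,py,pyaw,hx,hy,hyaw):
    th=np.linspace(0,2*np.pi,40);o=[]
    circ=lambda r,z:np.c_[r*np.cos(th),r*np.sin(th),0*th+z]
    for p in (circ(.02,.07),circ(.007,.088),np.array([[0,0,.07],[.02,0,.07]])): o.append(p@R(yaw).T+[x,y,0])
    b=lambda L,W,z:np.array([[L,W,z],[L,-W,z],[-L,-W,z],[-L,W,z],[L,W,z]])
    for p in (b(.0255,.012,.036),circ(.0245,0.),np.array([[0,0,.036],[.0255,0,.036]])): o.append(p@R(kyaw).T+[kx,ky,0])
    for a in (45,135,225,315):
        o.append(np.array([[.026,0,.084],[.076,0,.084]])@R(pyaw+np.radians(a)).T+[px,py,0])
    for p in (b(.038,.008,.145),b(.038,.008,.127),circ(.055,.0),circ(.055,.03)): o.append(p@R(hyaw).T+[hx,hy,0])
    return o
E
cat > run1.py <<'E'
from ov import *
import sys
o=overlay(.647,-.111,np.radians(-24.5),.4642,-.1351,np.radians(-41.8),.695,.058,np.radians(-6.3),.4593,.2430,np.radians(-176))
for n,c,w in(("side",cs,(180,160,350,345)),("side",cs,(300,180,430,275)),("top",ct,(180,110,390,285))):
    x0,y0,x1,y1=w;f=int(min(800/(x1-x0),600/(y1-y0)))
    z=cv2.resize(c["color"][y0:y1,x0:x1,::-1],None,fx=f,fy=f,interpolation=cv2.INTER_CUBIC)
    for p in o: cv2.polylines(z,[np.round(((proj(c,p)-[x0,y0]+.5)*f)).astype(np.int32)],False,(0,255,255),1)
    cv2.imwrite(f"pics/ov_{n}{x0}.png",z)
E
python3 run1.py; ls pics
```

```text
ov_side180.png
ov_side300.png
ov_top180.png
side0.png
side0c.png
top0.png
top0c.png
zs_k.png
zs_n.png
zs_s.png
zt_k.png
zt_n.png
zt_s.png
```

View pics/ov_side180.png

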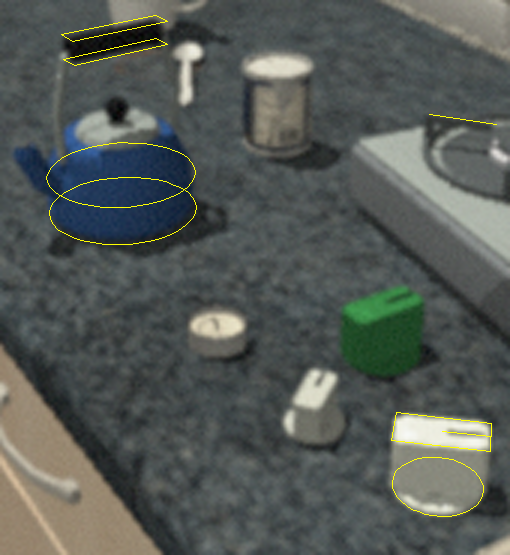

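View pics/ov_side300.png

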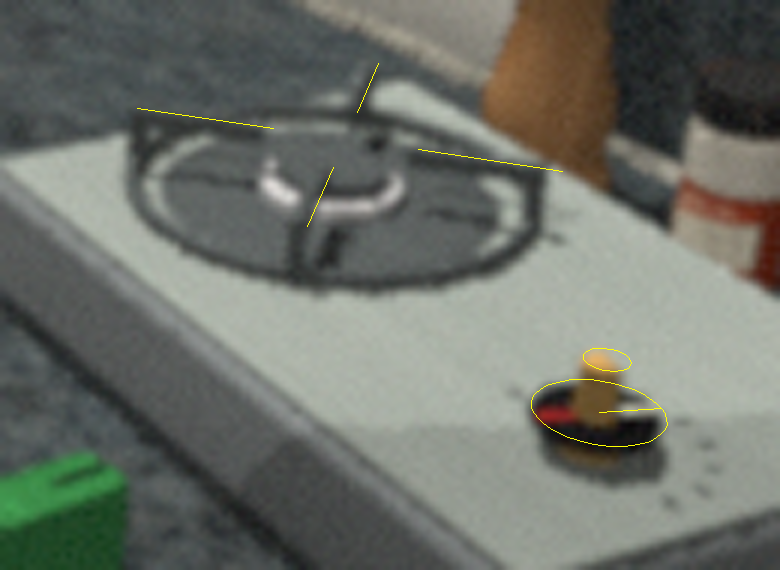

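View pics/ov_top180.png

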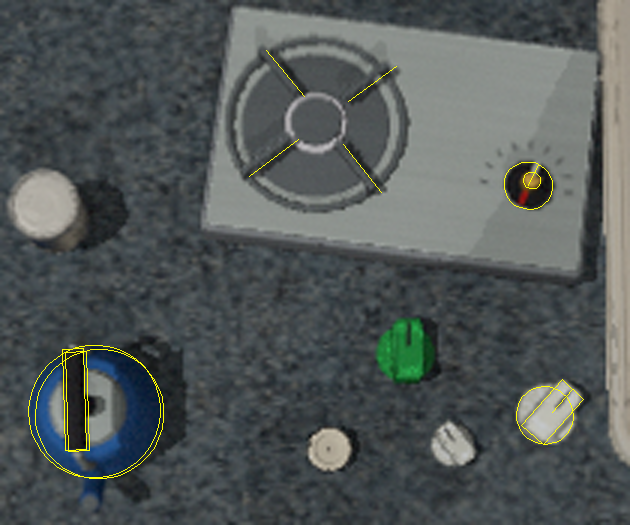

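```bash
cat > mv.py <<'E'
from plant import read_state
import numpy as np
from scipy.spatial.transform import Rotation as Ro
def to(*targets):
    s=read_state();p=s["position"];r=Ro.from_rotvec(s["eef_rot"])
    x=r.as_matrix()[:,0]
    print("t %.2f"%s["time"],"pos",np.round(p*1000,1),"jaw %.1f"%np.degrees(np.arctan2(x[1],x[0])),"tilt %.2f"%np.degrees(np.arccos(-r.as_matrix()[2,2])),"gap %.1f"%(s["finger_gap"]*1e3),"F",np.round(s["ft_force"],1),"q",np.round(s["qpos"],2))
    for t in targets:
        a=np.radians(t[3]);X=np.array([np.cos(a),np.sin(a),0]);Z=np.array([0,0,-1.]);M=np.c_[X,np.cross(Z,X),Z]
        d=r.inv().apply(np.array(t[:3])-p)*1e3;w=np.degrees((r.inv()*Ro.from_matrix(M)).as_rotvec())
        print("->",t,"d",np.round(d,1),"a",np.round(w,2))
E
python3 - <<'E'
from mv import *
to((.42,-.2,.23,-86),(.459,.241,.21,-86),(.459,.241,.117,-86))
E
```

```text
t 1.00 pos [ 252.5 -571.8  210.2] jaw -66.2 tilt 0.01 gap 85.4 F [-0.1 -0.  -0.6] q [ 1.19  0.69 -0.19  1.57  0.16  0.9  -0.22]
-> (0.42, -0.2, 0.23, -86) d [-272.4 -303.4  -19.8] a [-0.000e+00 -1.000e-02  1.982e+01]
-> (0.459, 0.241, 0.21, -86) d [-6.601e+02 -5.172e+02  2.000e-01] a [-0.000e+00 -1.000e-02  1.982e+01]
-> (0.459, 0.241, 0.117, -86) d [-660.1 -517.2   93.2] a [-0.000e+00 -1.000e-02  1.982e+01]
```

{"fn": "move_arm", "kwargs": {
  "rows": [
    {"dx":-50,"dy":-60,"dz":-10,"az":5},
    {"dx":-100,"dy":-110,"dz":-20,"az":10},
    {"dx":-150,"dy":-160,"dz":-20,"az":15},
    {"dx":-200,"dy":-215,"dz":-20,"az":20},
    {"dx":-240,"dy":-265,"dz":-20,"az":20},
    {"dx":-272,"dy":-303,"dz":-20,"az":20},
    {"dx":-310,"dy":-330,"dz":-20,"az":20},
    {"dx":-360,"dy":-360,"dz":-20,"az":20},
    {"dx":-410,"dy":-385,"dz":-20,"az":20},
    {"dx":-460,"dy":-410,"dz":-20,"az":20}
  ]
}}

```text
invalid input at $.rows[0]: expected keys ax, ay, az, dx, dy, dz, gripper
```

```bash
python3 -c "
from mv import *
to((.459,.241,.22,-86),(.459,.241,.117,-86))"
```

```text
t 1.00 pos [ 252.5 -571.8  210.2] jaw -66.2 tilt 0.01 gap 85.4 F [-0.1 -0.  -0.6] q [ 1.19  0.69 -0.19  1.57  0.16  0.9  -0.22]
-> (0.459, 0.241, 0.22, -86) d [-660.1 -517.2   -9.8] a [-0.000e+00 -1.000e-02  1.982e+01]
-> (0.459, 0.241, 0.117, -86) d [-660.1 -517.2   93.2] a [-0.000e+00 -1.000e-02  1.982e+01]
```

{"fn": "move_arm", "kwargs": {
  "rows": [
    {"ax":0,"ay":0,"dx":-40,"dy":-45,"dz":-10,"az":5,"gripper":1},
    {"ax":0,"ay":0,"dx":-80,"dy":-90,"dz":-20,"az":10,"gripper":1},
    {"ax":0,"ay":0,"dx":-120,"dy":-135,"dz":-20,"az":15,"gripper":1},
    {"ax":0,"ay":0,"dx":-160,"dy":-180,"dz":-20,"az":20,"gripper":1},
    {"ax":0,"ay":0,"dx":-200,"dy":-225,"dz":-20,"az":20,"gripper":1},
    {"ax":0,"ay":0,"dx":-240,"dy":-270,"dz":-20,"az":20,"gripper":1},
    {"ax":0,"ay":0,"dx":-285,"dy":-310,"dz":-20,"az":20,"gripper":1},
    {"ax":0,"ay":0,"dx":-335,"dy":-340,"dz":-20,"az":20,"gripper":1},
    {"ax":0,"ay":0,"dx":-385,"dy":-370,"dz":-20,"az":20,"gripper":1},
    {"ax":0,"ay":0,"dx":-435,"dy":-400,"dz":-20,"az":20,"gripper":1}
  ]
}}

```text
time: 2.25
position: [0.4431, -0.0103, 0.2305]
eef_rot: [-2.294, 2.146, -0.001]
ft_force: [0.9, -0.2, 0.8]
finger_gap: 0.085
```

```bash
python3 -c "
from mv import *
to((.459,.241,.22,-86),(.459,.241,.117,-86))"
```

```text
t 2.25 pos [443.1 -10.3 230.5] jaw -86.2 tilt 0.07 gap 85.0 F [ 0.9 -0.2  0.8] q [-0.03  0.43 -0.07  2.07  0.05  0.65 -1.64]
-> (0.459, 0.241, 0.22, -86) d [-249.7  -32.6   10.5] a [-0.06 -0.01 -0.18]
-> (0.459, 0.241, 0.117, -86) d [-249.7  -32.5  113.5] a [-0.06 -0.01 -0.18]
```

{"fn": "move_arm", "kwargs": {
  "rows": [
    {"ax":0,"ay":0,"dx":-55,"dy":-7,"dz":3,"az":0,"gripper":1},
    {"ax":0,"ay":0,"dx":-110,"dy":-14,"dz":5,"az":0,"gripper":1},
    {"ax":0,"ay":0,"dx":-165,"dy":-21,"dz":8,"az":0,"gripper":1},
    {"ax":0,"ay":0,"dx":-215,"dy":-28,"dz":10,"az":0,"gripper":1},
    {"ax":0,"ay":0,"dx":-250,"dy":-33,"dz":10,"az":0,"gripper":1},
    {"ax":0,"ay":0,"dx":-250,"dy":-33,"dz":20,"az":0,"gripper":1}
  ]
}}

```text
time: 3.0
position: [0.4596, 0.2459, 0.2109]
eef_rot: [-2.297, 2.136, 0.0]
ft_force: [0.5, -0.6, -0.6]
finger_gap: 0.0858
```

```bash
python3 -c "
from mv import *
from plant import capture
import cv2
to((.459,.241,.117,-86))
for n in ('side','top'): cv2.imwrite('pics/%s1.png'%n,capture(n)['color'][:,:,::-1])
from h import zoom
zoom('s1','side1',170,120,270,245);zoom('t1','top1',170,200,270,290)"
```

```text
t 3.00 pos [459.6 245.9 210.9] jaw -85.8 tilt 0.29 gap 85.8 F [ 0.5 -0.6 -0.6] q [-0.55  0.55 -0.04  1.89  0.03  0.7  -2.11]
-> (0.459, 0.241, 0.117, -86) d [ 5.1  1.3 93.9] a [-0.21  0.2   0.16]
```

View pics/s1.png

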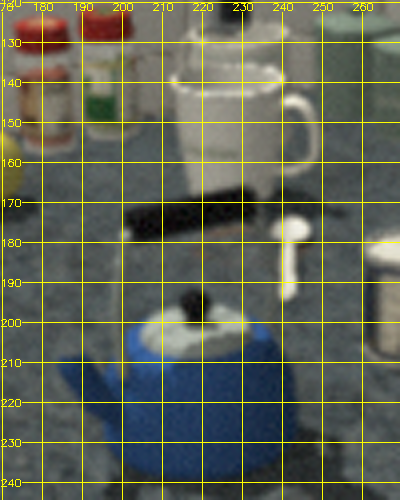

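View pics/t1.png

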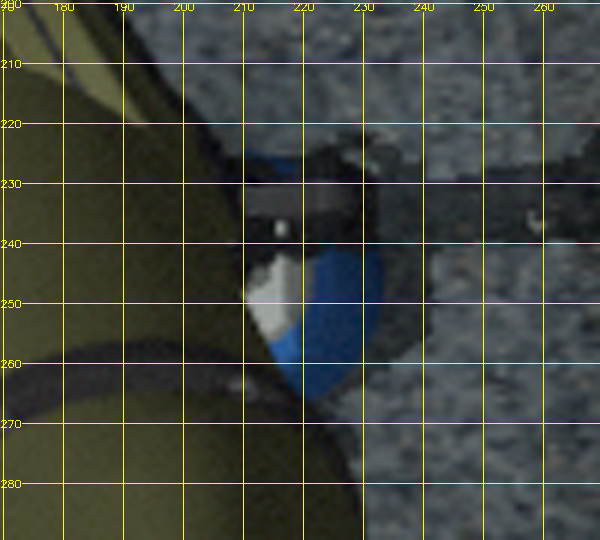

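{"fn": "move_arm", "kwargs": {
  "rows": [
    {"ax":0,"ay":0,"dx":5,"dy":1,"dz":20,"az":0,"gripper":1},
    {"ax":0,"ay":0,"dx":5,"dy":1,"dz":45,"az":0,"gripper":1},
    {"ax":0,"ay":0,"dx":5,"dy":1,"dz":70,"az":0,"gripper":1},
    {"ax":0,"ay":0,"dx":5,"dy":1,"dz":88,"az":0,"gripper":1},
    {"ax":0,"ay":0,"dx":5,"dy":1,"dz":94,"az":0,"gripper":1},
    {"ax":0,"ay":0,"dx":5,"dy":1,"dz":94,"az":0,"gripper":1}
  ]
}}

```text
time: 3.85
position: [0.458, 0.2344, 0.1157]
eef_rot: [2.292, -2.145, 0.001]
ft_force: [0.6, 0.1, -0.2]
finger_gap: 0.085
```

```bash
python3 -c "
from mv import *
from plant import capture
import cv2
to((.459,.241,.117,-86))
for n in ('side',): cv2.imwrite('pics/%s2.png'%n,capture(n)['color'][:,:,::-1])
from h import zoom
zoom('s2','side2',170,120,270,245)"
```

```text
t 3.85 pos [458.  234.4 115.7] jaw -86.2 tilt 0.15 gap 85.0 F [ 0.6  0.1 -0.2] q [-0.54  0.69 -0.03  1.99  0.05  0.46 -2.12]
-> (0.459, 0.241, 0.117, -86) d [-6.5 -1.4 -1.4] a [ 0.07 -0.14 -0.23]
```

View pics/s2.png

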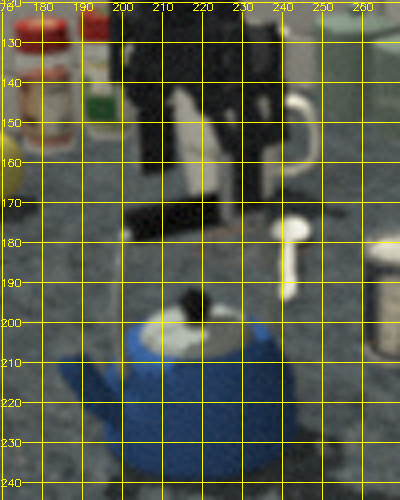

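{"fn": "move_arm", "kwargs": {
  "rows": [
    {"ax":0,"ay":0,"dx":-7,"dy":-1,"dz":-1,"az":0,"gripper":1},
    {"ax":0,"ay":0,"dx":-7,"dy":-1,"dz":-1,"az":0,"gripper":1},
    {"ax":0,"ay":0,"dx":-7,"dy":-1,"dz":-1,"az":0,"gripper":0},
    {"ax":0,"ay":0,"dx":-7,"dy":-1,"dz":-1,"az":0,"gripper":0},
    {"ax":0,"ay":0,"dx":-7,"dy":-1,"dz":-1,"az":0,"gripper":0},
    {"ax":0,"ay":0,"dx":-7,"dy":-1,"dz":-1,"az":0,"gripper":0},
    {"ax":0,"ay":0,"dx":-7,"dy":-1,"dz":-1,"az":0,"gripper":0},
    {"ax":0,"ay":0,"dx":-7,"dy":-1,"dz":-1,"az":0,"gripper":0}
  ],
  "newtons": 60
}}

```text
time: 4.9
position: [0.459, 0.2425, 0.1172]
eef_rot: [2.294, -2.146, 0.001]
ft_force: [-0.7, 1.1, 1.8]
finger_gap: 0.0138
```

```bash
python3 -c "
from mv import *
from plant import capture
import cv2
to((.459,.241,.25,-86),(.695,.058,.25,-86),(.695,.058,.200,-86))
for n in ('side',): cv2.imwrite('pics/%s3.png'%n,capture(n)['color'][:,:,::-1])
from h import zoom
zoom('s3','side3',170,120,270,245)"
```

```text
t 4.90 pos [459.  242.5 117.2] jaw -86.2 tilt 0.05 gap 13.8 F [-0.7  1.1  1.8] q [-0.56  0.7  -0.03  1.98  0.05  0.47 -2.13]
-> (0.459, 0.241, 0.25, -86) d [   1.6    0.  -132.8] a [-0.02 -0.05 -0.19]
-> (0.695, 0.058, 0.25, -86) d [ 199.9 -223.3 -132.6] a [-0.02 -0.05 -0.19]
-> (0.695, 0.058, 0.2, -86) d [ 199.9 -223.3  -82.6] a [-0.02 -0.05 -0.19]
```

View pics/s3.png

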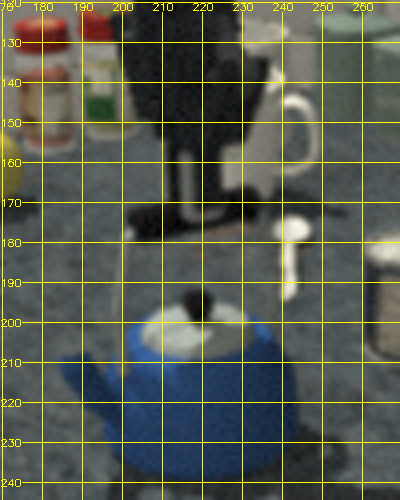

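{"fn": "move_arm", "kwargs": {
  "rows": [
    {"ax":0,"ay":0,"dx":0,"dy":0,"dz":-15,"az":0,"gripper":0},
    {"ax":0,"ay":0,"dx":0,"dy":0,"dz":-40,"az":0,"gripper":0},
    {"ax":0,"ay":0,"dx":0,"dy":0,"dz":-70,"az":0,"gripper":0},
    {"ax":0,"ay":0,"dx":0,"dy":0,"dz":-100,"az":0,"gripper":0},
    {"ax":0,"ay":0,"dx":0,"dy":0,"dz":-125,"az":0,"gripper":0},
    {"ax":0,"ay":0,"dx":0,"dy":0,"dz":-130,"az":0,"gripper":0},
    {"ax":0,"ay":0,"dx":0,"dy":0,"dz":-130,"az":0,"gripper":0}
  ]
}}

```text
time: 5.82
position: [0.4585, 0.2419, 0.2469]
eef_rot: [2.293, -2.146, 0.001]
ft_force: [-0.6, -0.4, -3.2]
finger_gap: 0.0136
```

```bash
python3 -c "
from mv import *
from plant import capture
import cv2
to((.695,.058,.25,-86),(.695,.058,.200,-86))
for n in ('side',): cv2.imwrite('pics/%s4.png'%n,capture(n)['color'][:,:,::-1])
from h import zoom
zoom('s4','side4',150,60,290,245)"
```

```text
t 5.83 pos [458.5 241.9 246.9] jaw -86.2 tilt 0.10 gap 13.6 F [-0.6 -0.4 -3.2] q [-0.55  0.5  -0.04  1.84  0.03  0.8  -2.11]
-> (0.695, 0.058, 0.25, -86) d [ 199.2 -223.9   -2.9] a [ 0.03 -0.1  -0.21]
-> (0.695, 0.058, 0.2, -86) d [ 199.1 -223.9   47.1] a [ 0.03 -0.1  -0.21]
```

View pics/s4.png

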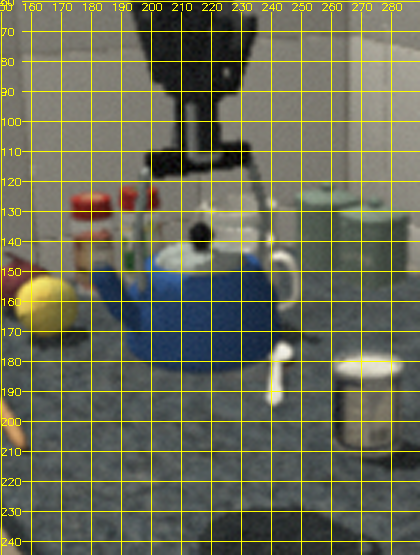

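{"fn": "move_arm", "kwargs": {
  "rows": [
    {"ax":0,"ay":0,"dx":10,"dy":-12,"dz":-2,"az":0,"gripper":0},
    {"ax":0,"ay":0,"dx":30,"dy":-35,"dz":-3,"az":0,"gripper":0},
    {"ax":0,"ay":0,"dx":58,"dy":-66,"dz":-3,"az":0,"gripper":0},
    {"ax":0,"ay":0,"dx":86,"dy":-98,"dz":-3,"az":0,"gripper":0},
    {"ax":0,"ay":0,"dx":114,"dy":-130,"dz":-3,"az":0,"gripper":0},
    {"ax":0,"ay":0,"dx":142,"dy":-160,"dz":-3,"az":0,"gripper":0},
    {"ax":0,"ay":0,"dx":168,"dy":-190,"dz":-3,"az":0,"gripper":0},
    {"ax":0,"ay":0,"dx":188,"dy":-212,"dz":-3,"az":0,"gripper":0},
    {"ax":0,"ay":0,"dx":199,"dy":-224,"dz":-3,"az":0,"gripper":0},
    {"ax":0,"ay":0,"dx":199,"dy":-224,"dz":-3,"az":0,"gripper":0}
  ]
}}

```text
time: 7.12
position: [0.6953, 0.0548, 0.2477]
eef_rot: [2.286, -2.147, 0.001]
ft_force: [-0.2, 2.1, -3.4]
finger_gap: 0.0143
```

```bash
python3 -c "
from mv import *
from plant import capture
import cv2
to((.695,.058,.21,-86),(.695,.058,.200,-86))
for n in ('side','top'): cv2.imwrite('pics/%s5.png'%n,capture(n)['color'][:,:,::-1])
from h import zoom
zoom('s5','side5',280,80,430,245)"
```

```text
t 7.12 pos [695.3  54.8 247.7] jaw -86.4 tilt 0.32 gap 14.3 F [-0.2  2.1 -3.4] q [-0.13  0.76 -0.04  1.27  0.03  1.12 -1.68]
-> (0.695, 0.058, 0.21, -86) d [-3.4 -0.  37.7] a [ 0.2  -0.25 -0.41]
-> (0.695, 0.058, 0.2, -86) d [-3.5 -0.1 47.7] a [ 0.2  -0.25 -0.41]
```

View pics/s5.png

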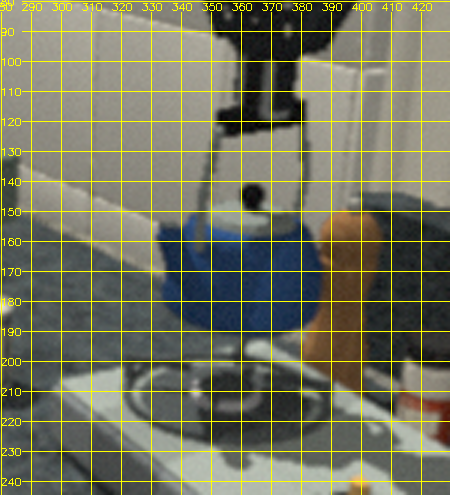

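View pics/top5.png

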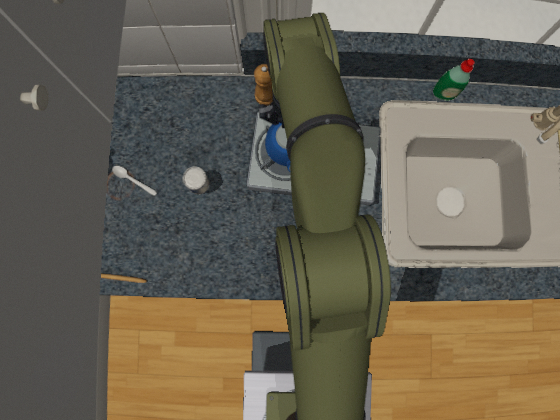

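{"fn": "move_arm", "kwargs": {
  "rows": [
    {"ax":0,"ay":0,"dx":-3,"dy":0,"dz":8,"az":0,"gripper":0},
    {"ax":0,"ay":0,"dx":-3,"dy":0,"dz":20,"az":0,"gripper":0},
    {"ax":0,"ay":0,"dx":-3,"dy":0,"dz":32,"az":0,"gripper":0},
    {"ax":0,"ay":0,"dx":-3,"dy":0,"dz":40,"az":0,"gripper":0},
    {"ax":0,"ay":0,"dx":-3,"dy":0,"dz":43,"az":0,"gripper":0},
    {"ax":0,"ay":0,"dx":-3,"dy":0,"dz":43,"az":0,"gripper":0},
    {"ax":0,"ay":0,"dx":-3,"dy":0,"dz":43,"az":0,"gripper":0}
  ]
}}

```text
time: 8.1
position: [0.6941, 0.0609, 0.2059]
eef_rot: [2.291, -2.145, -0.001]
ft_force: [0.1, 0.3, -2.8]
finger_gap: 0.0136
```

```bash
python3 -c "
from mv import *
to((.695,.058,.200,-86))"
```

```text
t 8.10 pos [694.1  60.9 205.9] jaw -86.2 tilt 0.20 gap 13.6 F [ 0.1  0.3 -2.8] q [-0.13  0.8  -0.04  1.32  0.04  1.02 -1.69]
-> (0.695, 0.058, 0.2, -86) d [ 3.  -0.8  5.9] a [ 0.17 -0.1  -0.21]
```

{"fn": "move_arm", "kwargs": {
  "rows": [
    {"ax":0,"ay":0,"dx":2,"dy":-1,"dz":2,"az":0,"gripper":0},
    {"ax":0,"ay":0,"dx":2,"dy":-1,"dz":4,"az":0,"gripper":0},
    {"ax":0,"ay":0,"dx":2,"dy":-1,"dz":5,"az":0,"gripper":0},
    {"ax":0,"ay":0,"dx":2,"dy":-1,"dz":5,"az":0,"gripper":0}
  ]
}}

```text
time: 8.6
position: [0.6952, 0.0591, 0.201]
eef_rot: [2.291, -2.145, -0.001]
ft_force: [-1.1, 0.3, -1.7]
finger_gap: 0.0141
```

```bash
python3 -c "
from mv import *
to((.695,.058,.200,-86))
from plant import capture
import cv2
for n in ('side',): cv2.imwrite('pics/%s6.png'%n,capture(n)['color'][:,:,::-1])
from h import zoom
zoom('s6','side6',280,80,430,245)"
```

```text
t 8.60 pos [695.2  59.1 201. ] jaw -86.2 tilt 0.19 gap 14.1 F [-1.1  0.3 -1.7] q [-0.13  0.8  -0.04  1.33  0.04  1.02 -1.68]
-> (0.695, 0.058, 0.2, -86) d [1.  0.3 1. ] a [ 0.16 -0.1  -0.21]
```

View pics/s6.png

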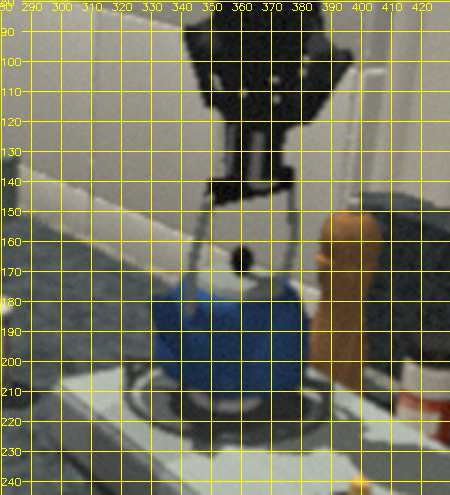

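{"fn": "move_arm", "kwargs": {
  "rows": [
    {"ax":0,"ay":0,"dx":0,"dy":0,"dz":1,"az":0,"gripper":0},
    {"ax":0,"ay":0,"dx":0,"dy":0,"dz":1.5,"az":0,"gripper":0},
    {"ax":0,"ay":0,"dx":0,"dy":0,"dz":1.5,"az":0,"gripper":0}
  ]
}}

```text
time: 9.02
position: [0.6955, 0.0597, 0.2008]
eef_rot: [2.293, -2.145, -0.0]
ft_force: [-2.8, 0.5, 5.2]
finger_gap: 0.0142
```

{"fn": "move_arm", "kwargs": {
  "rows": [
    {"ax":0,"ay":0,"dx":0,"dy":0,"dz":0,"az":0,"gripper":0.3},
    {"ax":0,"ay":0,"dx":0,"dy":0,"dz":0,"az":0,"gripper":0.7},
    {"ax":0,"ay":0,"dx":0,"dy":0,"dz":0,"az":0,"gripper":0.7},
    {"ax":0,"ay":0,"dx":0,"dy":0,"dz":0,"az":0,"gripper":0.7},
    {"ax":0,"ay":0,"dx":0,"dy":0,"dz":-25,"az":0,"gripper":0.7},
    {"ax":0,"ay":0,"dx":0,"dy":0,"dz":-55,"az":0,"gripper":0.8},
    {"ax":0,"ay":0,"dx":0,"dy":0,"dz":-80,"az":0,"gripper":1}
  ]
}}

```text
time: 9.9
position: [0.6959, 0.0598, 0.2819]
eef_rot: [2.293, -2.146, 0.0]
ft_force: [-0.6, -0.3, 0.3]
finger_gap: 0.084
```

```bash
python3 -c "
from mv import *
to((.695,.058,.28,-86),(.464,-.135,.20,-131.8),(.464,-.135,.20,48.2))
from plant import capture
import cv2
for n in ('side',): cv2.imwrite('pics/%s7.png'%n,capture(n)['color'][:,:,::-1])
from h import zoom
zoom('s7','side7',280,80,430,245)"
```

```text
t 9.90 pos [695.9  59.8 281.9] jaw -86.2 tilt 0.06 gap 84.0 F [-0.6 -0.3  0.3] q [-0.13  0.73 -0.04  1.22  0.03  1.19 -1.68]
-> (0.695, 0.058, 0.28, -86) d [1.7 1.  1.9] a [ 0.03 -0.05 -0.2 ]
-> (0.464, -0.135, 0.2, -131.8) d [178.9 244.2  82.2] a [ 1.00e-02 -6.00e-02  4.56e+01]
-> (0.464, -0.135, 0.2, 48.2) d [178.9 244.2  82.2] a [ 8.000e-02  1.000e-02 -1.344e+02]
```

View pics/s7.png

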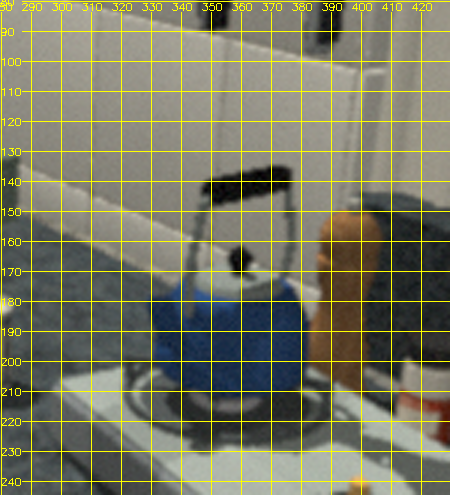

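{"fn": "move_arm", "kwargs": {
  "rows": [
    {"ax":0,"ay":0,"dx":28,"dy":35,"dz":0,"az":8,"gripper":1},
    {"ax":0,"ay":0,"dx":60,"dy":77,"dz":0,"az":18,"gripper":0.8},
    {"ax":0,"ay":0,"dx":90,"dy":120,"dz":10,"az":28,"gripper":0.6},
    {"ax":0,"ay":0,"dx":120,"dy":165,"dz":30,"az":36,"gripper":0.6},
    {"ax":0,"ay":0,"dx":145,"dy":205,"dz":60,"az":42,"gripper":0.6},
    {"ax":0,"ay":0,"dx":168,"dy":234,"dz":90,"az":45.6,"gripper":0.6},
    {"ax":0,"ay":0,"dx":179,"dy":244,"dz":120,"az":45.6,"gripper":0.6},
    {"ax":0,"ay":0,"dx":179,"dy":244,"dz":140,"az":45.6,"gripper":0.6},
    {"ax":0,"ay":0,"dx":179,"dy":244,"dz":150,"az":45.6,"gripper":0.6},
    {"ax":0,"ay":0,"dx":179,"dy":244,"dz":150,"az":45.6,"gripper":0.6}
  ]
}}

```text
time: 11.2
position: [0.4671, -0.1345, 0.1341]
eef_rot: [-1.281, 2.863, -0.003]
ft_force: [-0.0, 0.9, -0.6]
finger_gap: 0.0513
```

```bash
python3 -c "
from mv import *
to((.464,-.135,.06,-131.8),(.464,-.135,.009,-131.8))
from plant import capture
import cv2
for n in ('side','top'): cv2.imwrite('pics/%s8.png'%n,capture(n)['color'][:,:,::-1])
from h import zoom
zoom('s8','side8',260,190,360,340);zoom('t8','top8',300,200,400,280)"
```

```text
t 11.20 pos [ 467.1 -134.5  134.1] jaw -131.8 tilt 0.30 gap 51.3 F [-0.   0.9 -0.6] q [ 0.13  0.64  0.1   2.07 -0.14  0.44 -1.97]
-> (0.464, -0.135, 0.06, -131.8) d [ 2.8  2.3 74.1] a [-0.22  0.21  0.02]
-> (0.464, -0.135, 0.009, -131.8) d [  2.9   2.5 125.1] a [-0.22  0.21  0.02]
```

View pics/s8.png

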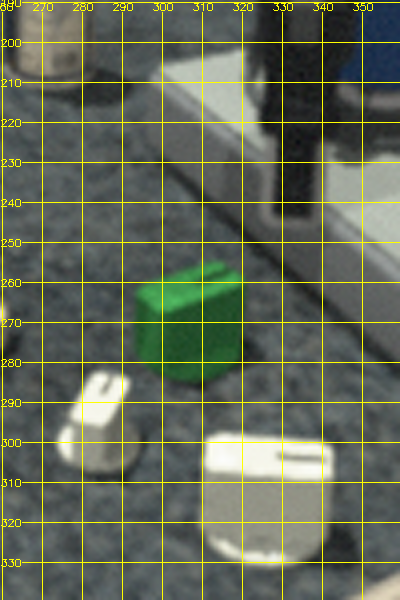

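View pics/top8.png

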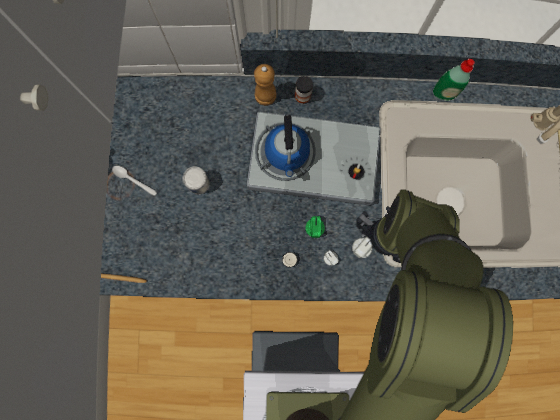

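{"fn": "move_arm", "kwargs": {
  "rows": [
    {"ax":0,"ay":0,"dx":2.5,"dy":2,"dz":25,"az":0,"gripper":0.6},
    {"ax":0,"ay":0,"dx":2.5,"dy":2,"dz":55,"az":0,"gripper":0.6},
    {"ax":0,"ay":0,"dx":2.5,"dy":2,"dz":75,"az":0,"gripper":0.6},
    {"ax":0,"ay":0,"dx":2.5,"dy":2,"dz":80,"az":0,"gripper":0.6},
    {"ax":0,"ay":0,"dx":2.5,"dy":2,"dz":80,"az":0,"gripper":0.6}
  ]
}}

```text
time: 11.92
position: [0.4657, -0.1353, 0.0555]
eef_rot: [-1.281, 2.861, -0.006]
ft_force: [0.3, 0.8, 0.3]
finger_gap: 0.0514
```

```bash
python3 -c "
from mv import *
to((.464,-.135,.009,-131.8))
from plant import capture
import cv2
for n in ('side','top'): cv2.imwrite('pics/%s9.png'%n,capture(n)['color'][:,:,::-1])
from h import zoom
zoom('s9','side9',280,230,360,340);zoom('t9','top9',330,200,400,270)"
```

```text
t 11.93 pos [ 465.7 -135.3   55.5] jaw -131.8 tilt 0.47 gap 51.4 F [0.3 0.8 0.3] q [ 0.16  0.79  0.05  2.12 -0.16  0.23 -1.95]
-> (0.464, -0.135, 0.009, -131.8) d [ 1.2  1.8 46.4] a [-0.37  0.29  0.03]
```

View pics/s9.png

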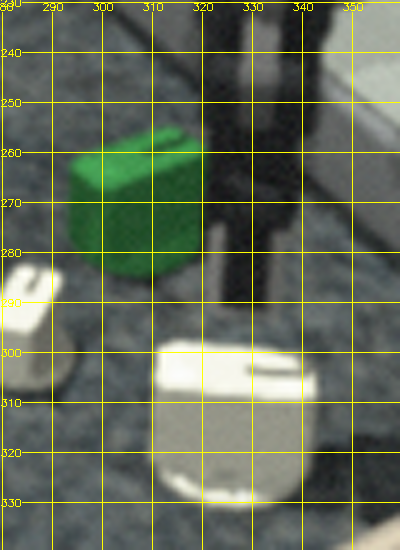

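View pics/t9.png

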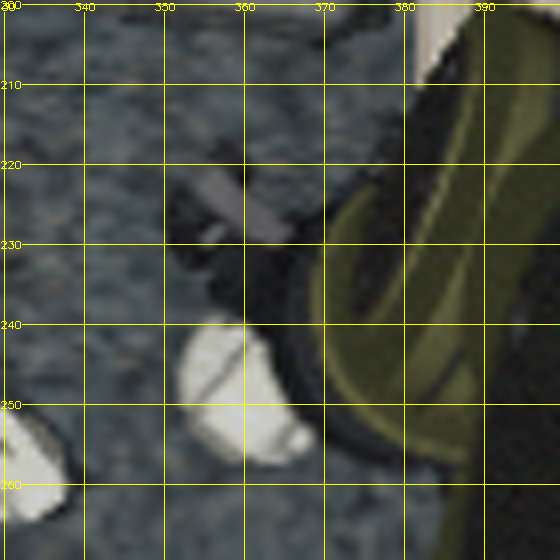

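{"fn": "move_arm", "kwargs": {
  "rows": [
    {"ax":0,"ay":0,"dx":1,"dy":1.5,"dz":15,"az":0,"gripper":0.6},
    {"ax":0,"ay":0,"dx":1,"dy":1.5,"dz":32,"az":0,"gripper":0.6},
    {"ax":0,"ay":0,"dx":1,"dy":1.5,"dz":42,"az":0,"gripper":0.6},
    {"ax":0,"ay":0,"dx":1,"dy":1.5,"dz":45,"az":0,"gripper":0.6},
    {"ax":0,"ay":0,"dx":1,"dy":1.5,"dz":45,"az":0,"gripper":0.6}
  ]
}}

```text
time: 12.65
position: [0.4647, -0.1352, 0.0111]
eef_rot: [-1.28, 2.86, -0.007]
ft_force: [1.0, 0.1, -0.3]
finger_gap: 0.0516
```

```bash
python3 -c "
from mv import *
to((.464,-.135,.009,-131.8))
from plant import capture
import cv2
for n in ('side',): cv2.imwrite('pics/%s10.png'%n,capture(n)['color'][:,:,::-1])
from h import zoom
zoom('s10','side10',280,230,360,340)"
```

```text
t 12.65 pos [ 464.7 -135.2   11.1] jaw -131.8 tilt 0.54 gap 51.6 F [ 1.   0.1 -0.3] q [ 0.17  0.88  0.03  2.13 -0.17  0.12 -1.95]
-> (0.464, -0.135, 0.009, -131.8) d [0.3 0.7 2.1] a [-0.43  0.32  0.02]
```

View pics/s10.png

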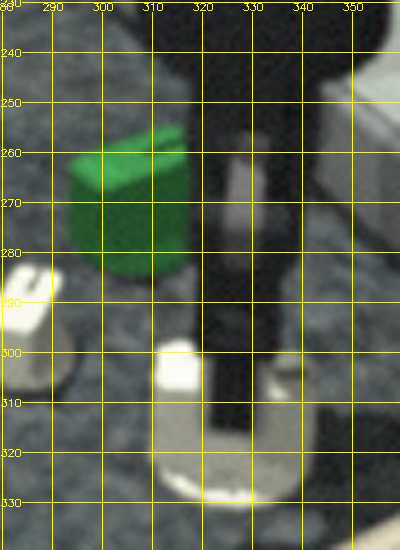

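{"fn": "move_arm", "kwargs": {
  "rows": [
    {"ax":0,"ay":0.3,"dx":0.3,"dy":0.5,"dz":1,"az":0,"gripper":0.3},
    {"ax":0,"ay":0.3,"dx":0.3,"dy":0.5,"dz":1,"az":0,"gripper":0},
    {"ax":0,"ay":0.3,"dx":0.3,"dy":0.5,"dz":1,"az":0,"gripper":0},
    {"ax":0,"ay":0.3,"dx":0.3,"dy":0.5,"dz":1,"az":0,"gripper":0},
    {"ax":0,"ay":0.3,"dx":0.3,"dy":0.5,"dz":1,"az":0,"gripper":0},
    {"ax":0,"ay":0.3,"dx":0.3,"dy":0.5,"dz":1,"az":0,"gripper":0}
  ],
  "newtons": 80
}}

```text
time: 13.45
position: [0.4646, -0.135, 0.0109]
eef_rot: [-1.282, 2.863, -0.011]
ft_force: [-1.2, 0.9, 5.5]
finger_gap: 0.0202
```

```bash
python3 -c "
from mv import *
to((.464,-.135,.009,-131.8))
from plant import capture
import cv2
for n in ('side',): cv2.imwrite('pics/%s11.png'%n,capture(n)['color'][:,:,::-1])
from h import zoom
zoom('s11','side11',280,230,360,340)"
```

```text
t 13.45 pos [ 464.6 -135.    10.9] jaw -131.8 tilt 0.49 gap 20.2 F [-1.2  0.9  5.5] q [ 0.17  0.88  0.03  2.13 -0.17  0.12 -1.95]
-> (0.464, -0.135, 0.009, -131.8) d [0.4 0.4 1.9] a [-0.49  0.06  0.05]
```

View pics/s11.png

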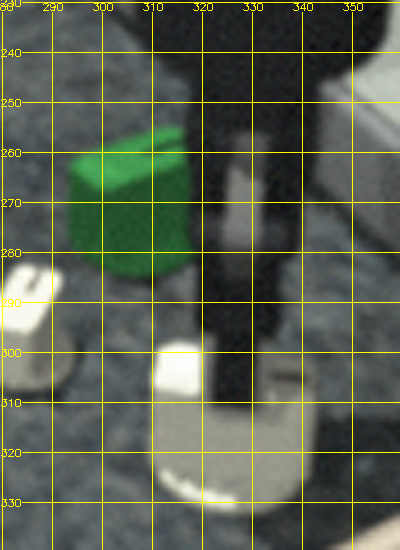

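{"fn": "move_arm", "kwargs": {
  "rows": [
    {"ax":0,"ay":0,"dx":0,"dy":0,"dz":-10,"az":0,"gripper":0},
    {"ax":0,"ay":0,"dx":0,"dy":0,"dz":-40,"az":0,"gripper":0},
    {"ax":0,"ay":0,"dx":0,"dy":0,"dz":-80,"az":0,"gripper":0},
    {"ax":0,"ay":0,"dx":0,"dy":0,"dz":-110,"az":0,"gripper":0},
    {"ax":0,"ay":0,"dx":0,"dy":0,"dz":-125,"az":0,"gripper":0},
    {"ax":0,"ay":0,"dx":0,"dy":0,"dz":-125,"az":0,"gripper":0}
  ]
}}

```text
time: 14.25
position: [0.4644, -0.1346, 0.1373]
eef_rot: [-1.281, 2.861, -0.014]
ft_force: [-0.4, 0.7, -1.2]
finger_gap: 0.0206
```

```bash
python3 -c "
from mv import *
to((.647,-.111,.136,-114.5))"
```

```text
t 14.25 pos [ 464.4 -134.6  137.3] jaw -131.8 tilt 0.64 gap 20.6 F [-0.4  0.7 -1.2] q [ 0.12  0.63  0.11  2.08 -0.15  0.43 -1.96]
-> (0.647, -0.111, 0.136, -114.5) d [-139.2 -120.5    2.9] a [ -0.65   0.04 -17.25]
```

{"fn": "move_arm", "kwargs": {
  "rows": [
    {"ax":-0.1,"ay":0,"dx":-15,"dy":-13,"dz":0,"az":-2,"gripper":0},
    {"ax":-0.2,"ay":0,"dx":-43,"dy":-37,"dz":1,"az":-5,"gripper":0},
    {"ax":-0.4,"ay":0,"dx":-75,"dy":-65,"dz":2,"az":-9,"gripper":0},
    {"ax":-0.5,"ay":0,"dx":-105,"dy":-90,"dz":3,"az":-13,"gripper":0},
    {"ax":-0.6,"ay":0,"dx":-128,"dy":-110,"dz":3,"az":-16,"gripper":0},
    {"ax":-0.6,"ay":0,"dx":-139,"dy":-120,"dz":3,"az":-17.2,"gripper":0},
    {"ax":-0.6,"ay":0,"dx":-139,"dy":-120,"dz":3,"az":-17.2,"gripper":0},
    {"ax":-0.6,"ay":0,"dx":-139,"dy":-120,"dz":3,"az":-17.2,"gripper":0}
  ]
}}

```text
time: 15.25
position: [0.6449, -0.111, 0.1351]
eef_rot: [1.697, -2.643, -0.002]
ft_force: [-0.3, 0.4, 0.2]
finger_gap: 0.0205
```

```bash
python3 -c "
from mv import *
to((.647,-.111,.136,-114.5))
from plant import capture
import cv2
for n in ('side','top'): cv2.imwrite('pics/%s12.png'%n,capture(n)['color'][:,:,::-1])
to((.647,-.111,.136,-114.5))
from h import zoom
zoom('s12','side12',350,160,450,270);zoom('t12','top12',310,110,400,190)"
```

```text
t 15.25 pos [ 644.9 -111.   135.1] jaw -114.6 tilt 0.10 gap 20.5 F [-0.3  0.4  0.2] q [ 0.07  0.82  0.06  1.54 -0.06  0.78 -1.85]
-> (0.647, -0.111, 0.136, -114.5) d [-0.9 -1.9 -0.9] a [ 0.09 -0.03 -0.1 ]
t 15.35 pos [ 645.2 -111.1  135.6] jaw -114.6 tilt 0.04 gap 20.6 F [-0.4 -0.2 -0.3] q [ 0.07  0.82  0.06  1.54 -0.06  0.78 -1.85]
-> (0.647, -0.111, 0.136, -114.5) d [-0.8 -1.5 -0.4] a [ 0.03 -0.01 -0.1 ]
```

View pics/s12.png

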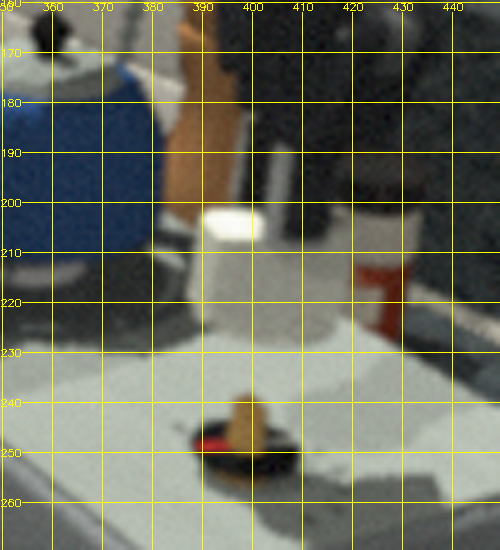

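View pics/t12.png

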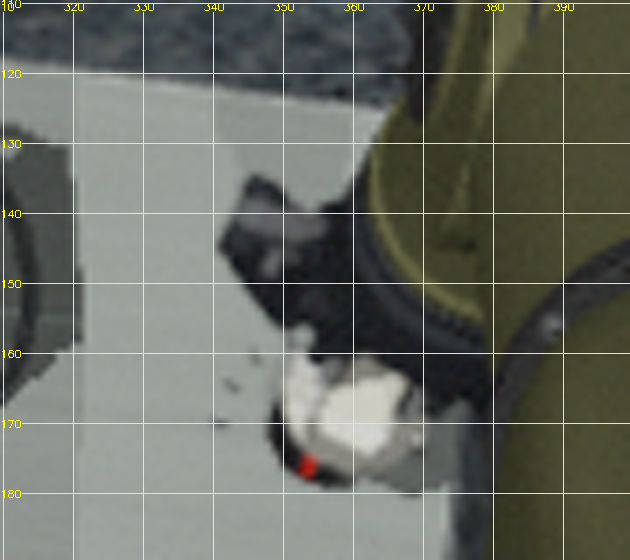

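```bash
cat > ov2.py <<'E'
from h import *
import pickle
from plant import *
th=np.linspace(0,2*np.pi,60)
circ=lambda r,z:np.c_[r*np.cos(th),r*np.sin(th),0*th+z]
b=lambda L,W,z:np.array([[L,W,z],[L,-W,z],[-L,-W,z],[-L,W,z],[L,W,z]])
R=lambda a:np.array([[np.cos(a),-np.sin(a),0],[np.sin(a),np.cos(a),0],[0,0,1]])
def shaft(x,y,deg,dz=0):
    return [p@R(np.radians(deg)).T+[x,y,dz] for p in(circ(.02,.07),circ(.02,.058),circ(.007,.088),circ(.007,.07),np.array([[.007,0,.07],[.02,0,.07]]))]
def knob(x,y,z,deg):
    return [p@R(np.radians(deg)).T+[x,y,z] for p in(b(.0255,.012,.036),circ(.0245,0.),circ(.0245,.003),b(.0255,.012,.003))]
def draw(name,c,w,groups):
    x0,y0,x1,y1=w;f=int(min(800/(x1-x0),600/(y1-y0)))
    z=cv2.resize(c["color"][y0:y1,x0:x1,::-1],None,fx=f,fy=f,interpolation=cv2.INTER_CUBIC)
    for o,col in groups:
        for p in o: cv2.polylines(z,[np.round(((proj(c,p)-[x0,y0]+.5)*f*16)).astype(np.int32)],False,col,1,cv2.LINE_AA,4)
    cv2.imwrite(f"pics/{name}.png",z)
E
python3 - <<'E'
from ov2 import *
s=read_state();p=s["position"];print(p)
cs=capture("side");ct=capture("top")
g=[(shaft(.647,-.111,-24.5),(0,255,255)),(knob(p[0],p[1],p[2]-.0109,-24.6),(0,255,0))]
draw("o12s",cs,(380,190,430,265),g);draw("o12t",ct,(335,145,385,185),g)
E
```

```text
[ 0.64524944 -0.111113    0.13562781]
```

View pics/o12s.png

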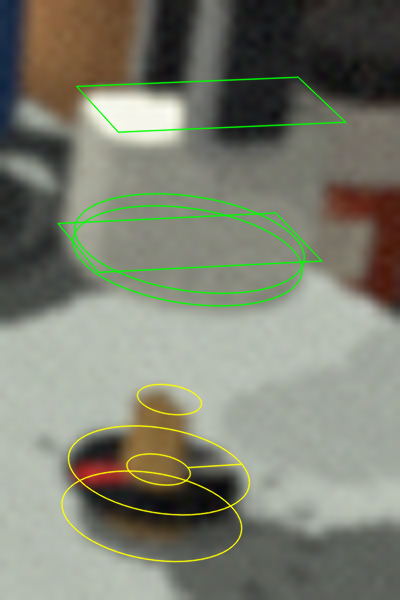

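View pics/o12t.png

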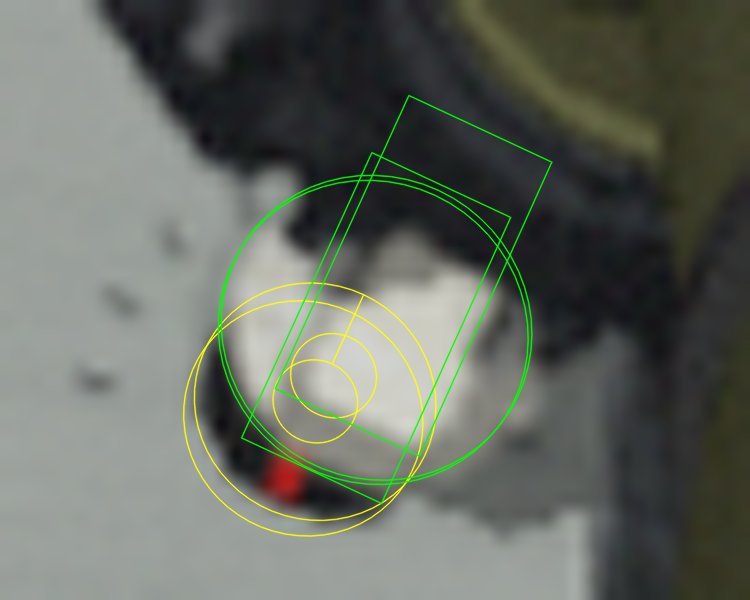

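```bash
cat > fs.py <<'E'
from ov2 import *
from scipy.optimize import minimize
cal=pickle.load(open("cal.pkl","rb")) if __import__("os").path.exists("cal.pkl") else None
if cal is None:
    cal={n:{k:v for k,v in capture(n).items() if k!="color"} for n in("side","top")};pickle.dump(cal,open("cal.pkl","wb"))
def ren(c,parts,w,off=(0,0),S=8,blur=.7):
    x0,y0,x1,y1=w;m=np.zeros(((y1-y0)*S,(x1-x0)*S),np.uint8)
    for q in parts:
        u=(proj(c,q)+off-[x0,y0]+.5)*S-.5
        cv2.fillConvexPoly(m,np.round(cv2.convexHull(u.astype(np.float32))*16).astype(np.int32),255,shift=4)
    m=cv2.GaussianBlur(m.astype(np.float32)/255,(0,0),blur*S)
    return cv2.resize(m,(x1-x0,y1-y0),interpolation=cv2.INTER_AREA)
def dshape(x,y,deg,dz=0):
    t=np.linspace(0,2*np.pi,80);P=np.c_[.007*np.cos(t),.007*np.sin(t)];P[:,0]=np.minimum(P[:,0],.0035)
    return np.vstack([np.c_[P,0*t+z] for z in(.07,.088)])@R(np.radians(deg)).T+[x,y,dz]
E
python3 - <<'E'
from fs import *
X=(.647,-.111,-24.5)
for n,w in(("top",(345,158,370,182)),("side",(382,230,415,251))):
    c=cal[n];im=cv2.imread(f"pics/{n}0.png").astype(np.float32)[w[1]:w[3],w[0]:w[2]]
    f=im[:,:,1]-im[:,:,0]; bg=np.median(f)
    def cost(v,ret=0):
        m=ren(c,[dshape(*X)],w,v[:2]);A=np.c_[m.ravel(),np.ones(m.size)];k,r,_,_=np.linalg.lstsq(A,f.ravel(),rcond=None)
        return ((A@k-f.ravel())**2).sum()
    r=min((minimize(cost,s,method="Nelder-Mead",options=dict(initial_simplex=np.array(s)+[[0,0],[1,0],[0,1]])) for s in([0,0],[-1,1],[1,-1])),key=lambda r:r.fun)
    print(n,"brass off px",r.x,r.fun,((f-f.mean())**2).sum())
    if n=="top":
        # collar disc: darkness
        f=im.max(2);
        def cost2(v):
            m=ren(c,[circ(.02,.07)@R(0).T+[X[0],X[1],0],circ(.02,.067)+[X[0],X[1],0]],w,v[:2]);wt=1-np.clip(ren(c,[dshape(*X),circ(.006,.07)+[X[0]+.0135*.91,X[1]-.0135*.41,0],circ(.006,.07)+[X[0]-.0135*.91,X[1]+.0135*.41,0]],w,v[:2])*2,0,1)
            A=np.c_[m.ravel(),np.ones(m.size)]*wt.ravel()[:,None]**.5;y=f.ravel()*wt.ravel()**.5;k=np.linalg.lstsq(A,y,rcond=None)[0];return ((A@k-y)**2).sum()/wt.sum()
        r=minimize(cost2,[0,0],method="Nelder-Mead",options=dict(initial_simplex=[[0,0],[1,0],[0,1]]));print("collar",r.x,r.fun)
E
```

```text
top brass off px [ 0.44663501 -0.64906609] 11191.334496326843 113462.32
collar [ 0.67640118 -0.20925458] 98.92033801614286
side brass off px [-0.50093034 -0.11283835] 14317.47546365292 68737.945
```

```bash
python3 - <<'E'
from fs import *
def kp(x,y,z,deg):
    k=knob(x,y,z,deg); return [np.vstack([k[0],k[3]]),np.vstack([k[1],k[2]])]
for n,w in(("top",(345,230,380,264)),("side",(302,290,350,338))):
    c=cal[n];im=cv2.imread(f"pics/{n}0.png").astype(np.float32)[w[1]:w[3],w[0]:w[2]]
    f=np.minimum(im.min(2),110)
    for deg in(-36,-38,-40,-42,-44,-46):
        def cost(v):
            m=ren(c,kp(.4646,-.1350,0,deg),w,v[:2]);A=np.c_[m.ravel(),np.ones(m.size)];k=np.linalg.lstsq(A,f.ravel(),rcond=None)[0]
            return ((A@k-f.ravel())**2).sum()
        r=minimize(cost,[0,0],method="Nelder-Mead",options=dict(initial_simplex=[[0,0],[1,0],[0,1]]))
        print(n,deg,r.x,r.fun,((f-f.mean())**2).sum())
E
```

```text
top -36 [ 0.65874547 -0.08905947] 114121.9675672114 622561.56
top -38 [ 0.63207002 -0.12829299] 112597.23392923316 622561.56
top -40 [ 0.62703949 -0.09455097] 112548.15686688371 622561.56
top -42 [ 0.52088642 -0.19725609] 113026.23390677065 622561.56
top -44 [ 0.47236857 -0.28751248] 114332.07260162654 622561.56
top -46 [ 0.48780161 -0.33880943] 116892.37270196973 622561.56
side -36 [-0.57504606 -0.10535717] 246642.86566791483 1.0480413e+06
side -38 [-0.55031735 -0.08115637] 244103.0465329477 1.0480413e+06
side -40 [-0.41481007 -0.09568692] 243676.60873462562 1.0480413e+06
side -42 [-0.33874631 -0.11267817] 245226.6130824546 1.0480413e+06
side -44 [-0.23989868 -0.13935852] 247796.5180849389 1.0480413e+06
side -46 [-0.20003605 -0.06148577] 248984.05550273927 1.0480413e+06
```

{"fn": "move_arm", "kwargs": {
  "rows": [
    {"ax":0,"ay":0,"dx":-0.8,"dy":-1.6,"dz":10,"az":0,"gripper":0},
    {"ax":0,"ay":0,"dx":-0.8,"dy":-1.6,"dz":22,"az":0,"gripper":0},
    {"ax":0,"ay":0,"dx":-0.8,"dy":-1.6,"dz":31,"az":0,"gripper":0},
    {"ax":0,"ay":0,"dx":-0.8,"dy":-1.6,"dz":32,"az":0,"gripper":0},
    {"ax":0,"ay":0,"dx":-0.8,"dy":-1.6,"dz":32,"az":0,"gripper":0},
    {"ax":0,"ay":0,"dx":-0.8,"dy":-1.6,"dz":32,"az":0,"gripper":0}
  ]
}}

```text
time: 16.3
position: [0.6483, -0.1109, 0.1045]
eef_rot: [-1.697, 2.642, -0.001]
ft_force: [-0.4, 1.0, -0.0]
finger_gap: 0.0204
```

```bash
python3 - <<'E'
from mv import *
to((.647,-.1112,.085,-114.5))
from ov2 import *
p=read_state()["position"]
cs=capture("side");ct=capture("top")
sh=lambda o,d:[q for q in o]
g=[(shaft(.647,-.111,-24.5),(0,255,255)),(knob(p[0],p[1],p[2]-.0109,-24.6),(0,255,0))]
draw("o13s",cs,(380,200,430,265),g);draw("o13t",ct,(335,145,385,185),g)
to((.647,-.1112,.085,-114.5))
E
```

```text
t 16.30 pos [ 648.3 -110.9  104.5] jaw -114.6 tilt 0.10 gap 20.4 F [-0.4  1.  -0. ] q [ 0.07  0.86  0.05  1.56 -0.06  0.73 -1.85]
-> (0.647, -0.1112, 0.085, -114.5) d [ 0.8  1.1 19.5] a [-0.09  0.04 -0.08]
t 16.40 pos [ 648.3 -110.9  104.5] jaw -114.6 tilt 0.09 gap 20.9 F [-0.   0.5 -1.4] q [ 0.07  0.86  0.05  1.56 -0.06  0.73 -1.85]
-> (0.647, -0.1112, 0.085, -114.5) d [ 0.8  1.  19.5] a [-0.08  0.04 -0.07]
```

View pics/o13s.png

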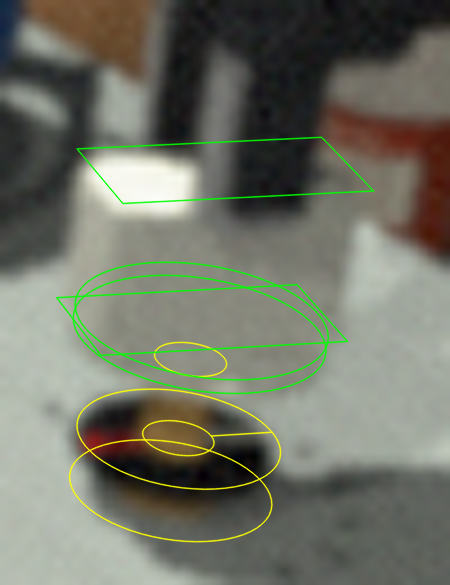

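{"fn": "move_arm", "kwargs": {
  "rows": [
    {"ax":0,"ay":0,"dx":0.8,"dy":1,"dz":2,"az":0,"gripper":0},
    {"ax":0,"ay":0,"dx":0.8,"dy":1,"dz":4,"az":0,"gripper":0},
    {"ax":0,"ay":0,"dx":0.8,"dy":1,"dz":6,"az":0,"gripper":0},
    {"ax":0,"ay":0,"dx":0.8,"dy":1,"dz":8,"az":0,"gripper":0},
    {"ax":0,"ay":0,"dx":0.8,"dy":1,"dz":8,"az":0,"gripper":0}
  ]
}}

```text
time: 17.02
position: [0.6469, -0.1112, 0.0962]
eef_rot: [-1.697, 2.642, -0.001]
ft_force: [-0.5, -0.1, -0.9]
finger_gap: 0.0203
```

```bash
python3 - <<'E'
from mv import *
to((.647,-.1112,.085,-114.5))
E
```

```text
t 17.02 pos [ 646.9 -111.2   96.2] jaw -114.6 tilt 0.07 gap 20.3 F [-0.5 -0.1 -0.9] q [ 0.07  0.87  0.05  1.57 -0.06  0.71 -1.85]
-> (0.647, -0.1112, 0.085, -114.5) d [-0.  -0.1 11.2] a [-0.06  0.04 -0.08]
```

{"fn": "move_arm", "kwargs": {
  "rows": [
    {"ax":0,"ay":0,"dx":0,"dy":0,"dz":2,"az":0,"gripper":0},
    {"ax":0,"ay":0,"dx":0,"dy":0,"dz":4,"az":0,"gripper":0},
    {"ax":0,"ay":0,"dx":0,"dy":0,"dz":5,"az":0,"gripper":0},
    {"ax":0,"ay":0,"dx":0,"dy":0,"dz":5,"az":0,"gripper":0}
  ]
}}

```text
time: 17.52
position: [0.6476, -0.1108, 0.0916]
eef_rot: [-1.696, 2.641, -0.001]
ft_force: [1.3, 0.2, 3.0]
finger_gap: 0.0207
```

```bash
python3 - <<'E'
from mv import *
to((.647,-.1112,.085,-114.5))
from ov2 import *
p=read_state()["position"]
cs=capture("side")
g=[(shaft(.647,-.111,-24.5),(0,255,255))]
draw("o14s",cs,(380,200,430,265),g)
E
```

```text
t 17.52 pos [ 647.6 -110.8   91.6] jaw -114.6 tilt 0.16 gap 20.7 F [1.3 0.2 3. ] q [ 0.07  0.87  0.05  1.57 -0.06  0.7  -1.85]
-> (0.647, -0.1112, 0.085, -114.5) d [0.7 0.4 6.6] a [-0.13  0.1  -0.07]
```

View pics/o14s.png

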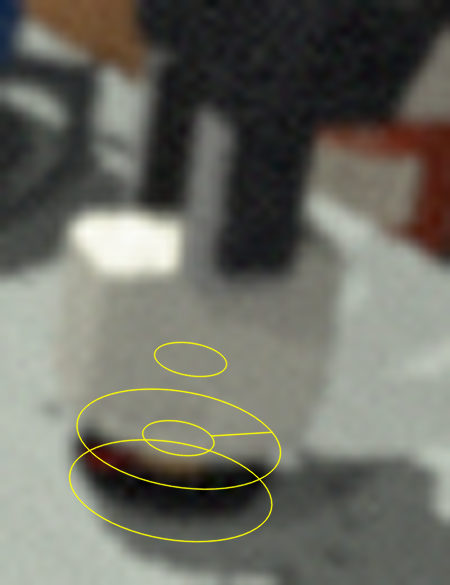

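```bash
python3 - <<'E'
from ov2 import *
cs=capture("side");cv2.imwrite("pics/side14.png",cs["color"][:,:,::-1])
a=[cv2.resize(cv2.imread(f"pics/side{k}.png")[200:270,375:435],None,fx=6,fy=6,interpolation=cv2.INTER_CUBIC) for k in(12,14)]
z=np.hstack(a)
for r in range(200,270,10): cv2.line(z,(0,int((r-200+.5)*6)),(z.shape[1],int((r-200+.5)*6)),(0,255,255),1)
cv2.imwrite("pics/cmp.png",z);print(read_state()["ft_force"])
E
```

```text
[1.37765172 1.4100953  1.18441594]
```

View pics/cmp.png

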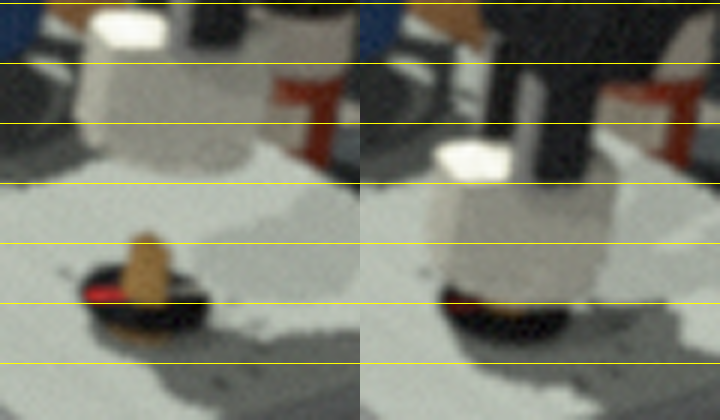

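{"fn": "move_arm", "kwargs": {
  "rows": [
    {"ax":0,"ay":0,"dx":0.4,"dy":0.2,"dz":2,"az":0,"gripper":0},
    {"ax":0,"ay":0,"dx":0.4,"dy":0.2,"dz":4,"az":0,"gripper":0},
    {"ax":0,"ay":0,"dx":0.4,"dy":0.2,"dz":6,"az":0,"gripper":0},
    {"ax":0,"ay":0,"dx":0.4,"dy":0.2,"dz":6,"az":0,"gripper":0}
  ]
}}

```text
time: 18.12
position: [0.6478, -0.1099, 0.0852]
eef_rot: [-1.697, 2.639, -0.0]
ft_force: [3.6, 4.0, -2.1]
finger_gap: 0.0208
```

```bash
python3 - <<'E'
from mv import *
to((.647,-.1112,.081,-114.5))
from ov2 import *
cs=capture("side");cv2.imwrite("pics/side15.png",cs["color"][:,:,::-1])
a=[cv2.resize(cv2.imread(f"pics/side{k}.png")[200:270,375:435],None,fx=6,fy=6,interpolation=cv2.INTER_CUBIC) for k in(14,15)]
z=np.hstack(a)
for r in range(200,270,10): cv2.line(z,(0,int((r-200+.5)*6)),(z.shape[1],int((r-200+.5)*6)),(0,255,255),1)
cv2.imwrite("pics/cmp15.png",z);to((.647,-.1112,.081,-114.5))
E
```

```text
t 18.12 pos [ 647.8 -109.9   85.2] jaw -114.5 tilt 0.22 gap 20.8 F [ 3.6  4.  -2.1] q [ 0.07  0.88  0.05  1.57 -0.06  0.69 -1.85]
-> (0.647, -0.1112, 0.081, -114.5) d [1.5 0.2 4.2] a [-0.13  0.18 -0.02]
t 18.18 pos [ 647.8 -109.9   85.2] jaw -114.5 tilt 0.22 gap 20.4 F [ 3.   3.5 -1.3] q [ 0.07  0.88  0.05  1.57 -0.06  0.69 -1.85]
-> (0.647, -0.1112, 0.081, -114.5) d [1.5 0.2 4.2] a [-0.14  0.18 -0.02]
```

View pics/cmp15.png

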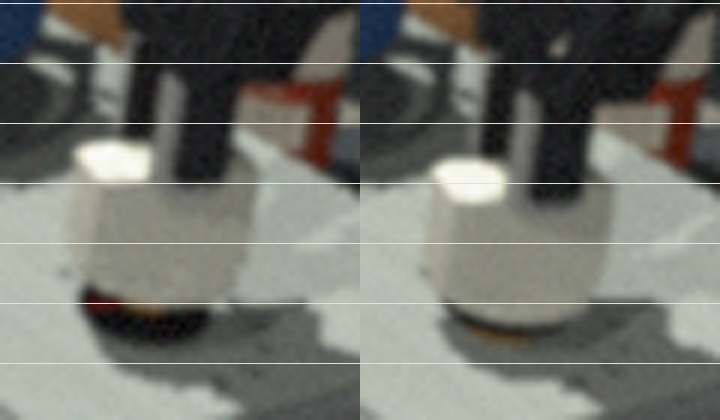

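{"fn": "move_arm", "kwargs": {
  "rows": [
    {"ax":0,"ay":0,"dx":-0.5,"dy":0,"dz":2,"az":0,"gripper":0},
    {"ax":0,"ay":0,"dx":-0.5,"dy":0,"dz":4,"az":0,"gripper":0},
    {"ax":0,"ay":0,"dx":-0.5,"dy":0,"dz":6,"az":0,"gripper":0},
    {"ax":0,"ay":0,"dx":-0.5,"dy":0,"dz":6,"az":0,"gripper":0}
  ]
}}

```text
time: 18.68
position: [0.6479, -0.1098, 0.0793]
eef_rot: [-1.697, 2.64, -0.001]
ft_force: [1.3, 1.7, 3.4]
finger_gap: 0.0209
```

```bash
python3 - <<'E'
from mv import *
to((.647,-.1112,.0729,-114.5))
E
```

```text
t 18.68 pos [ 647.9 -109.8   79.3] jaw -114.5 tilt 0.20 gap 20.9 F [1.3 1.7 3.4] q [ 0.07  0.89  0.05  1.57 -0.06  0.68 -1.85]
-> (0.647, -0.1112, 0.0729, -114.5) d [1.7 0.2 6.4] a [-0.13  0.15 -0.03]
```

{"fn": "move_arm", "kwargs": {
  "rows": [
    {"ax":0,"ay":0,"dx":-0.4,"dy":0,"dz":2,"az":0,"gripper":0},
    {"ax":0,"ay":0,"dx":-0.4,"dy":0,"dz":4,"az":0,"gripper":0},
    {"ax":0,"ay":0,"dx":-0.4,"dy":0,"dz":6,"az":0,"gripper":0},
    {"ax":0,"ay":0,"dx":-0.4,"dy":0,"dz":8,"az":0,"gripper":0},
    {"ax":0,"ay":0,"dx":-0.4,"dy":0,"dz":8,"az":0,"gripper":0}
  ]
}}

```text
time: 19.3
position: [0.648, -0.1097, 0.0729]
eef_rot: [-1.697, 2.64, -0.001]
ft_force: [-2.8, 2.5, 14.1]
finger_gap: 0.0204
```

```bash
python3 - <<'E'
from mv import *
to((.647,-.1112,.0729,-114.5))
from ov2 import *
cs=capture("side");cv2.imwrite("pics/side16.png",cs["color"][:,:,::-1])
a=[cv2.resize(cv2.imread(f"pics/side{k}.png")[200:270,375:435],None,fx=6,fy=6,interpolation=cv2.INTER_CUBIC) for k in(15,16)]
z=np.hstack(a)
for r in range(200,270,10): cv2.line(z,(0,int((r-200+.5)*6)),(z.shape[1],int((r-200+.5)*6)),(0,255,255),1)
cv2.imwrite("pics/cmp16.png",z);to((.647,-.1112,.0729,-114.5))
E
```

```text
t 19.30 pos [ 648.  -109.7   72.9] jaw -114.5 tilt 0.21 gap 20.4 F [-2.8  2.5 14.1] q [ 0.07  0.9   0.05  1.58 -0.06  0.66 -1.85]
-> (0.647, -0.1112, 0.0729, -114.5) d [ 1.8  0.3 -0. ] a [-0.15  0.14 -0.05]
t 19.35 pos [ 648.  -109.7   72.9] jaw -114.6 tilt 0.21 gap 20.2 F [-3.   1.8 14.1] q [ 0.07  0.9   0.05  1.58 -0.06  0.66 -1.85]
-> (0.647, -0.1112, 0.0729, -114.5) d [ 1.7  0.3 -0. ] a [-0.15  0.14 -0.05]
```

View pics/cmp16.png

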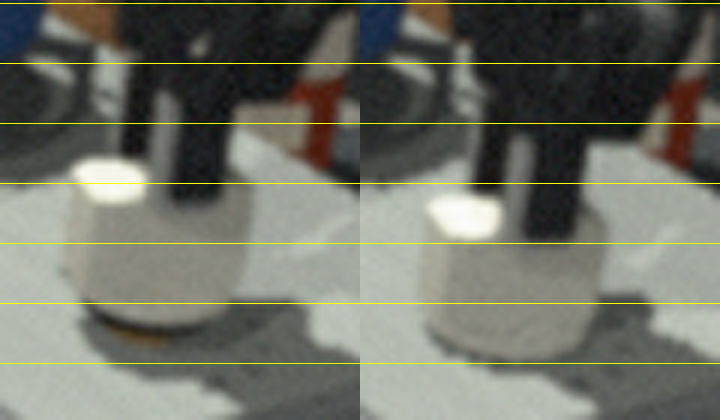

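{"fn": "move_arm", "kwargs": {
  "rows": [
    {"ax":0,"ay":0,"dx":0,"dy":0,"dz":2.5,"az":0,"gripper":0},
    {"ax":0,"ay":0,"dx":0,"dy":0,"dz":2.5,"az":0,"gripper":0},
    {"ax":0,"ay":0,"dx":0,"dy":0,"dz":2.5,"az":0,"gripper":0},
    {"ax":0,"ay":0,"dx":0,"dy":0,"dz":2.5,"az":0,"gripper":0}
  ]
}}

```text
time: 19.85
position: [0.6481, -0.1097, 0.0728]
eef_rot: [-1.696, 2.64, -0.002]
ft_force: [-4.3, 2.2, 19.6]
finger_gap: 0.0206
```

```bash
python3 - <<'E'
from mv import *
to((.647,-.1112,.0729,-114.5))
from ov2 import *
p=read_state()["position"]
cs=capture("side");ct=capture("top")
rest=[circ(.055,.084)+[.695,.058,0],circ(.055,.12)+[.695,.058,0],b(.038,.008,.229)@R(np.radians(4)).T+[.695,.058,0]]
g=[(rest,(0,255,255)),(knob(p[0],p[1],.062,-24.5),(0,255,0))]
draw("o17s",cs,(310,120,440,275),g);draw("o17t",ct,(230,100,390,215),g)
to((.647,-.1112,.0729,-114.5))
E
```

```text
t 19.85 pos [ 648.1 -109.7   72.8] jaw -114.6 tilt 0.25 gap 20.6 F [-4.3  2.2 19.6] q [ 0.07  0.9   0.05  1.58 -0.06  0.66 -1.85]
-> (0.647, -0.1112, 0.0729, -114.5) d [ 1.8  0.4 -0.1] a [-0.19  0.16 -0.05]
t 19.95 pos [ 648.1 -109.8   72.8] jaw -114.6 tilt 0.24 gap 20.6 F [-3.8  3.5 19.3] q [ 0.07  0.9   0.05  1.58 -0.06  0.66 -1.85]
-> (0.647, -0.1112, 0.0729, -114.5) d [ 1.7  0.4 -0.1] a [-0.19  0.16 -0.06]
```

View pics/o17s.png

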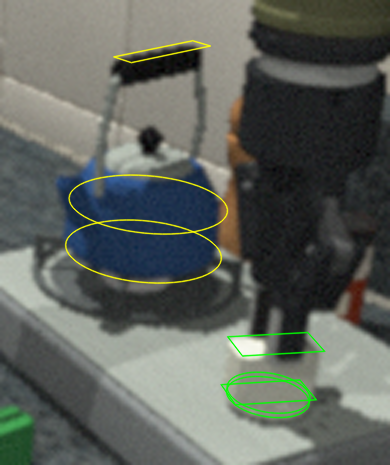

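View pics/o17t.png

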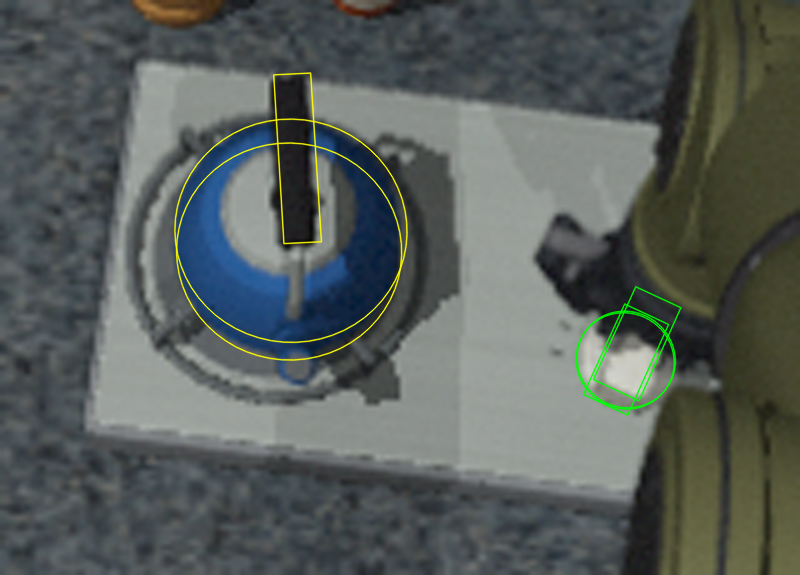

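```bash
python3 - <<'E'
from plant import *
print(sign_off())
s=read_state();print(s["time"],s["position"],s["ft_force"],s["finger_gap"])
E
```

```text
the job is handed in; nothing more can be done
None
the job is handed in; nothing more can be done
```

I set the blue kettle on the pan support and let go. I then fitted the larger white knob onto the D-shaft with its pointer along the flat, pressed it to the stop and handed in at about 20 s while still gripping it. No verdict was reported, so these are my own last checks.

- **Kettle:** it stood upright and released in both views. By my estimate it is 5–6 mm from the middle of the support. The ring centre and the bar tips disagreed about the middle by roughly that much; the limit is 18 mm.
- **Knob:** the finger tips were at 72.8 mm, within 0.1 mm of the height I worked out for the shaft at its stop. The upward force rose from 3 N as the spring began to move to 19–20 N at the stop. The jaws held the knob's pointer at −24.5°, about the angle I measured for the shaft's flat (−24.5° ± 2°).
- **What disagreed:** the shaft took the knob at about x +1 mm and y +1.4 mm from my camera estimate. I followed the side force, which fell from about 5 N to 2 N before the final press. About 4–5 N of sideways force was left at the end.
- **Bystanders:** I moved neither the tea light nor the tin, though I did not re-measure them at the end.

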